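# Dispense a scoop of polishing balls and hold the outlet flap open

## Robot

A 6-joint arm with a two-finger parallel gripper is mounted at the origin on the work surface. World frame = base frame: x ahead of the robot, y to its left, z up, the work surface at z = 0. Lengths are in mm, angles in rad, forces in N, time in s.
With the tool pointing down it reaches from about 300 to 775 mm from the base axis. Payload 14.6 kg.
Tool frame: the origin (TCP) lies midway between the tips of the shut fingers; the grasp point (between the pads) lies 19 mm behind it (manip.tcp_to_grasp is the distance from the TCP to the grasp point, in mm); z points along the fingers, x is the direction in which the jaws open and shut, and the axes are right-handed (so a half turn about z gives the same grasp; the last joint's range is limited). The gripper opens to 94 mm and grips with 3 to 60 N. Pads are 16 mm wide; open, the fingers measure 119 mm over their backs; the gripper's body (75 mm by 177 mm) begins 78 mm behind the grasp point.
Start: joints at [1.262, 0.3, 1.521, -0, 1.321, -0.067], TCP at [131.696, 533.99, 205.446] pointing down, gripper open.
Joint ranges: [-3.03, 3.03], [-0.79, 2.21], [0.23, 2.52], [-1.04, 4.18], [0, 3.07], [-2.55, 2.55]. Speed limits (rad/s): [2.22, 2.22, 2.57, 3.14, 3.14, 3.14].

## Interface

Orientations are given as [roll, pitch, yaw] about the fixed x, y, z axes, in that order (R = Rz(yaw) Ry(pitch) Rx(roll)).
In Python, from cell import manip gives the robot as it stands.
- The arm moves only by the tool arm_command, never from a script. Its argument "steps" is a list of rows, each a list of 3 entries, a list of its own where there are three numbers: the opening, from 0 (shut) to 1 (fully open), then the shift along the tool's x, y, z in cm, then the turn about the tool's z in rad. A call has 1 to 5 rows; each row shifts and turns the commanded pose from where the row before left it, along the tool's axes as they then stand; what a row does not reach is not made up. A row lasts 1/12 s, in which the tool goes at most 41.7 mm and 7.16 degrees, less where a joint would pass 70% of its speed; a pose out of reach is approached as far as the arm can. A call with a gripper value outside its range is refused whole. The fingers move at their own pace and stop on an object; "force" is the grip in N (left out, the last holds). Time passes only in rows, so rows that do not move let the fingers close. It gives the time, the measured TCP pose, the force and the opening at its end, in the units of the state.
- manip.read_state(): the state, without advancing time (a new reading comes with each control period).
- manip.camera(name): name is "side" or "top"; returns (picture, depth): 480x640x3 uint8, red, green, blue; 480x640 float32, mm along the optical axis (not along the pixel's ray), 0 where there is no reading.
- manip.calibration(name): a dict with "fx", "fy", "cx", "cy" (pixels), "R" (3x3) and "t" (3): a world point X has camera coordinates R X + t. Camera axes: x right, y down, z forward; pixel columns grow to the right and rows downward; lengths in mm; the calibration is good to about 2 mm. A picture is of the moment at which its call begins. calibration takes no time and is no camera call.
- manip.sign_off(): hands the job in, once; it reports no verdict.
The state is a dict: "clock": time; "joints": joint angles; "qd": joint speeds; "effort": joint torques, N m; "eef_pos": TCP position; "eef_rot": TCP orientation; "wrist_force": force on the tool from outside, world axes, zero at the start; "moment": the same for the moment, N m; "finger_gap": finger opening in mm.
Only numpy, scipy, OpenCV 4.12 (cv2) and the standard library are available. Lean on these libraries where they do the work, as an engineer would, in place of code of your own. Each camera call takes 0.05 s, during which the arm holds its last target.

## Task

Scoop at least three of the steel polishing balls out of the bin, tip them into the hopper of the dispenser while its outlet flap is shut, and stand the scoop upright back on the bench. Then pull the flap's lever back to swing the flap 45 degrees open, so that every ball in the hopper runs out into the catch tray, and finish while still holding the lever there with the gripper (it springs shut if let go). Leave the clear tub, the steel collar and the file where they are.

Things in the scene. Friction and masses are not known exactly. Their poses are not given: they have to be found in the camera images.
- bin: Fixed grey plastic bin, open on top, 258 x 102 x 54 mm, origin under its centre, x roughly away from the robot. Inside 94 mm wide; flat floor 6 mm above the bench from x = -125 to +85 mm, then the far end slopes up at 50 degrees to the rim (x = +125); the other walls are upright, 4 mm thick. Balls lie at x = +24 to +72 mm; the near half is empty.
- ball0_center (a point): Centre of a loose steel ball, 22 mm in diameter, 43 g, starts in the bin (five identical balls); it rolls freely.
- ball1_center (a point): Centre of a loose steel ball, 22 mm in diameter, 43 g, starts in the bin (five identical balls); it rolls freely.
- ball2_center (a point): Centre of a loose steel ball, 22 mm in diameter, 43 g, starts in the bin (five identical balls); it rolls freely.
- ball3_center (a point): Centre of a loose steel ball, 22 mm in diameter, 43 g, starts in the bin (five identical balls); it rolls freely.
- ball4_center (a point): Centre of a loose steel ball, 22 mm in diameter, 43 g, starts in the bin (five identical balls); it rolls freely.
- scoop_grip (a point): Centre of the grip zone of the steel scoop's upright black handle (18 mm in x, 22 mm in y, from 37 to 127 mm above the scoop's underside). The scoop, about 220 g, stands on the bench. Axes: x from the handle to the pan's open front edge, z up. From here the underside is 95 mm down, the front edge 87 mm along +x, the handle's rear face (the scoop's rearmost) 9 mm along -x.
- scoop_pan (a point): Middle of the scoop's pan, 15 mm above its underside, 47 mm along +x and 80 mm below scoop_grip; same axes. Pan: flat, open in front, 80 mm long (x), 83 mm wide (y), floor 2.5 mm thick tapered to 1.5 mm at the front edge, side walls 30 mm and back wall 40 mm high.
- dispenser: Fixed grey sheet-metal dispenser, 260 x 118 mm; origin on the bench below the outlet, x from the hopper through the outlet to the tray, z up. Hopper from x = -129 to 0 mm, open on top; catch tray from x = 0 to 130 mm with walls 60 mm high.
- hopper (a point): Middle of the hopper's inside, 105 mm above the bench; axes of the dispenser. Inside 125 mm long (x), 110 mm wide (y); side and back walls reach 170 mm above the bench, the wall above the outlet 192 mm; the floor slopes down at 18 degrees to the outlet, from 95 to 55 mm above the bench.
- tray (a point): Middle of the catch tray's floor, 8 mm above the bench; axes of the dispenser.
- flap (a joint): Angle of the steel outlet flap (rad): 0 shut (flap hangs upright, lever straight up), 0.785 is 45 degrees open (lever leaning 45 degrees towards -x of the dispenser, over the hopper's side), 1.4 its stop. A spring closes it: 0.14 Nm when shut, 0.30 Nm at 45 degrees (about 2.5 N at the knob).
- knob (a point): Centre of the round black drum knob, 24 mm in diameter and 24 mm long (flat ends facing +y and -y), atop the flap's lever (8 mm rod): 125 mm above the hinge line, 237 mm above the bench when shut, 115 mm to +y of the dispenser's middle, 56 mm off the hopper's side wall. Opening moves it on an arc towards -x of the dispenser and down; at 45 degrees it has gone 88 mm back and 37 mm down.
- flap_hinge (a point): Point of the flap's hinge line directly below the knob's start, 112 mm above the bench; the hinge line runs along y of the dispenser, 6 mm to +x of its origin.
- tub: Bystander: open clear plastic tub, 100 x 90 x 60 mm, origin under its centre.
- collar: Bystander: steel shaft collar, a ring 40 mm in diameter and 20 mm high, lying flat, origin under its centre.
- file: Bystander: flat file with a green handle, 310 mm long, lying along its x axis, origin under its middle.
There are look-alikes about, which are no part of the job. Leave any brown or purple look-alike of the part that bears scoop_grip alone.

How it is judged:
By the outcome, as a careful person would: the job done as asked, in the order asked, and still so for the second after the job is handed in, while the arm keeps its last pose, push and grip.
It also fails if it takes over 64 s, if anything falls off the work surface, if the arm or the gripper's body presses on something with over 40 N, if the wrist force passes 120 N, or if a joint passes its speed limit or range.

## Working session

There is one attempt and no reset: what is moved stays moved. The work goes in short steps, Python scripts to look and compute and a tool call to move; the robot and the scene stay as the last step left them, time stands still between calls to the robot, and variables do not carry over. Pictures are saved under pics/ and viewed, and the job is handed in when it is done.

Besides the shell and the picture viewer there is one more tool, called after ">>>" by a JSON object that holds its "op" and its "data", one argument or row to a line. arm_command: Moves the arm, as the interface text tells. Its arguments: {"type":"object","properties":{"steps":{"type":"array","items":{"type":"array"}},"force":{"type":"number"}},"required":["steps"]}

```bash
ls; mkdir -p pics
python3 - <<'E'
from cell import manip
import cv2,numpy as np
for n in("side","top"):
    p,d=manip.camera(n)
    cv2.imwrite(f"pics/{n}0.png",p[:,:,::-1]); np.save(f"{n}0.npy",d)
    c=manip.calibration(n);print(n,c)
print(manip.read_state())
E
```

```text
pics
side {'fx': 562.989004127738, 'fy': 562.989004127738, 'cx': 320.98124681691866, 'cy': 240.53572067830027, 'R': array([[ 0.99240942, -0.12225326, -0.01332997],
       [-0.07348485, -0.50260226, -0.86138896],
       [ 0.09860793,  0.85583007, -0.50777098]]), 't': array([-509.09953016,  145.70621769, 1249.70397198])}
top {'fx': 559.4007769409099, 'fy': 559.4007769409099, 'cx': 315.70412296231217, 'cy': 231.4442661287871, 'R': array([[ 0.00118355, -0.99998165,  0.00594103],
       [-0.98322872, -0.00224717, -0.1823629 ],
       [ 0.18237291, -0.00562555, -0.98321334]]), 't': array([ -72.82185297,  539.363502  , 1423.60096214])}
{'clock': 0.1, 'joints': array([ 1.26240940e+00,  3.00417210e-01,  1.52151487e+00,  5.58243382e-06,
        1.32067015e+00, -6.66276635e-02]), 'qd': array([-0.00090752, -0.00086889, -0.00230243, -0.00203857,  0.00068656,
       -0.00077048]), 'effort': array([ 1.64318983e-03, -5.32645476e+01, -3.53285336e+01,  7.09679537e-02,
        2.35953648e-02, -5.08026960e-05]), 'eef_pos': array([131.62346212, 533.7849674 , 204.94388976]), 'eef_rot': array([-3.14152004e+00,  1.00697715e-03,  1.32903571e+00]), 'wrist_force': array([0.31267161, 0.1102132 , 0.91226719]), 'moment': array([-0.05968886, -0.00319314,  0.04662999]), 'finger_gap': 93.7843897312793}
```

View pics/side0.png

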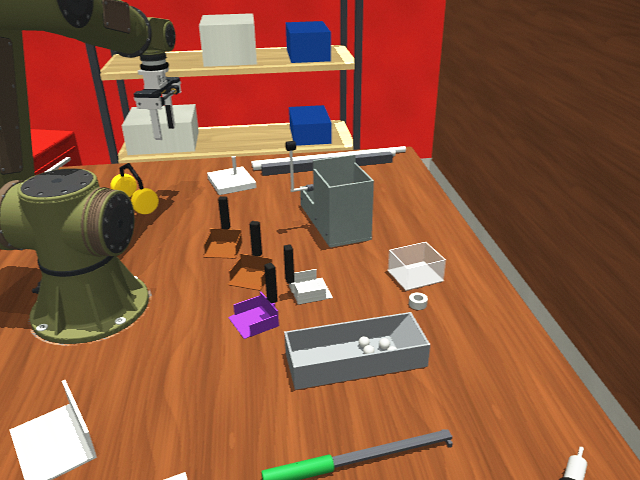

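View pics/top0.png

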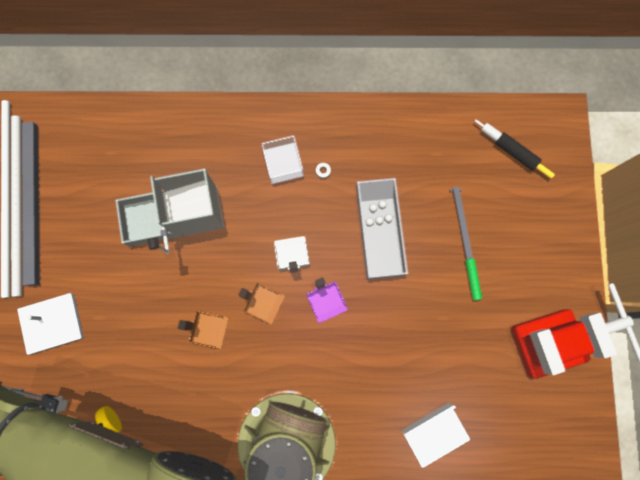

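```bash
cat > h.py <<'E'
import cv2,numpy as np
from cell import manip
def px2w(n,u,v,z=None,d=None):
    c=manip.calibration(n);R=np.array(c["R"]);t=np.array(c["t"])
    r=np.array([(u-c["cx"])/c["fx"],(v-c["cy"])/c["fy"],1.])
    o=-R.T@t; w=R.T@r
    if d is None: d=(z-o[2])/w[2]
    return o+w*d
def w2px(n,X):
    c=manip.calibration(n);p=np.array(c["R"])@np.array(X,float)+np.array(c["t"])
    return c["fx"]*p[0]/p[2]+c["cx"],c["fy"]*p[1]/p[2]+c["cy"]
def cloud(n,d):
    c=manip.calibration(n);R=np.array(c["R"]);t=np.array(c["t"])
    v,u=np.mgrid[:480,:640]
    P=np.stack([(u-c["cx"])/c["fx"]*d,(v-c["cy"])/c["fy"]*d,d],-1)
    return (P-t)@R
def crop(img,x0,y0,w,h,s,name):
    c=cv2.resize(img[y0:y0+h,x0:x0+w],None,fx=s,fy=s,interpolation=cv2.INTER_CUBIC); cv2.imwrite(name,c)
E
python3 - <<'E'
from h import *
t=cv2.imread("pics/top0.png");s=cv2.imread("pics/side0.png")
crop(t,230,130,190,170,4,"pics/c1.png")
crop(s,200,190,150,140,4,"pics/c2.png")
crop(t,105,150,130,110,6,"pics/c3.png")
E
```

```text
(no output)
```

View pics/c1.png

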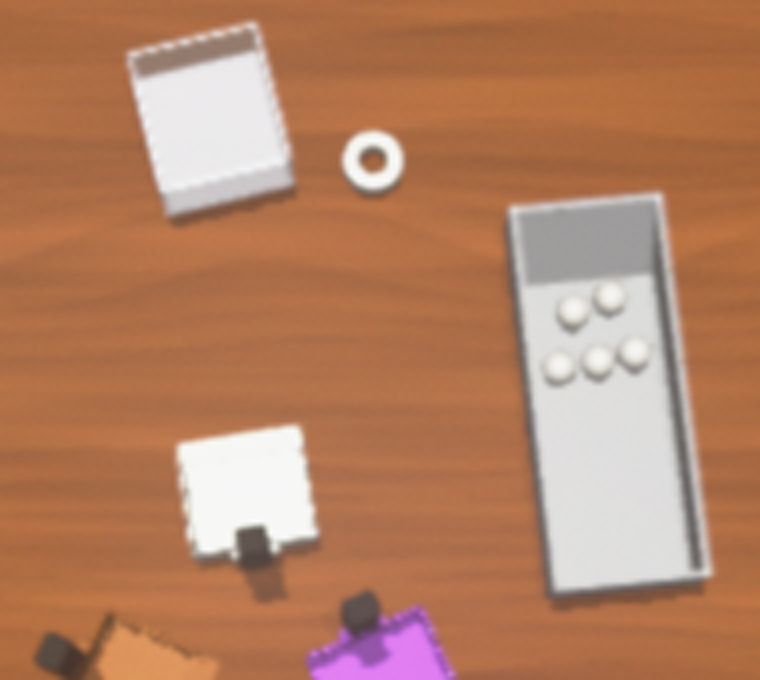

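View pics/c2.png

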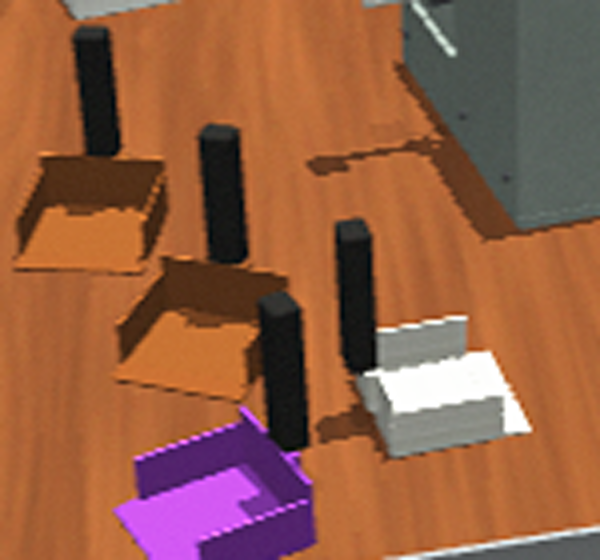

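View pics/c3.png

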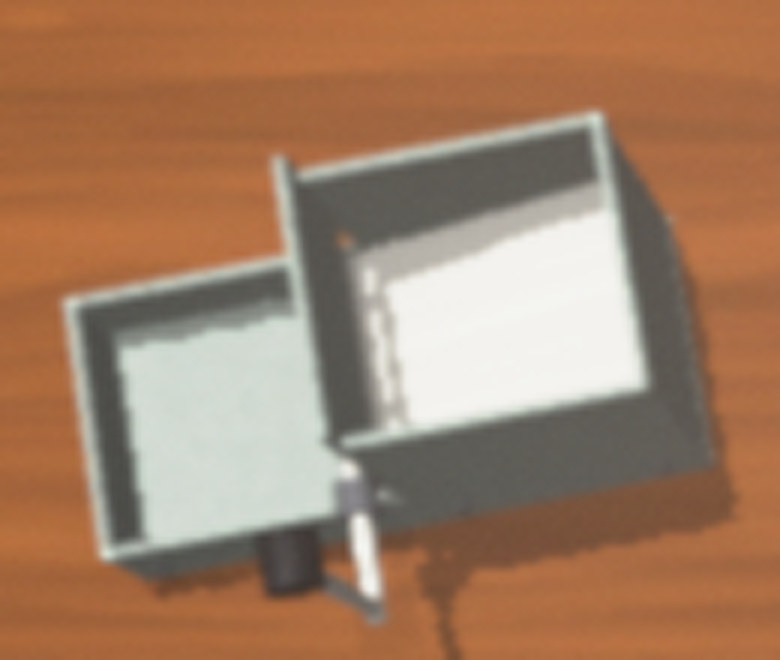

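Run:
```python
from h import *
np.set_printoptions(precision=1,suppress=True)
d=np.load("top0.npy");P=cloud("top",d)
# scoop handle top
def sel(u0,u1,v0,v1,z0,z1):
    Q=P[v0:v1,u0:u1].reshape(-1,3);return Q[(Q[:,2]>z0)&(Q[:,2]<z1)]
Q=sel(280,305,255,280,110,150);print("handle top",len(Q),Q.mean(0),Q.min(0),Q.max(0))
def rect(Q):
    r=cv2.minAreaRect(Q[:,:2].astype(np.float32));return r
Q=sel(265,315,225,275,24,45);print("scoop rim",len(Q),rect(Q))
Q=sel(265,315,225,275,1.,45);print("scoop pan",len(Q),rect(Q),Q[:,2].min())
print(cv2.boxPoints(rect(Q)))
Q=sel(340,420,170,290,46,62);print("bin rim",len(Q),rect(Q),Q[:,2].mean());print(cv2.boxPoints(rect(Q)))
Q=sel(140,235,150,260,155,175);print("hop rim",len(Q),rect(Q),Q[:,2].mean());print(cv2.boxPoints(rect(Q)))
Q=sel(110,170,180,260,50,68);print("tray rim",len(Q),rect(Q),Q[:,2].mean());print(cv2.boxPoints(rect(Q)))
Q=sel(140,165,230,255,215,260);print("knob",len(Q),Q.mean(0),rect(Q),Q[:,2].max())
for u,v in [(377,208),(382,204),(369.7,222),(379,220.5),(388.5,218.5)]:
    print("ball",px2w("top",u,v,z=17))
```

```text
handle top 70 [441.8 -13.8 125.9] [432.7 -25.4 110.7] [451.8  -3.  135.1]
scoop rim 83 ((473.1962890625, -8.507442474365234), (79.52959442138672, 82.83172607421875), 9.471260070800781)
scoop pan 1387 ((498.8043212890625, -0.9201889038085938), (134.82162475585938, 133.40985107421875), 0.11646120250225067) 1.0024755970364618
[[431.3  65.6]
 [431.5 -67.8]
 [566.4 -67.5]
 [566.1  65.9]]
bin rim 604 ((552.44189453125, -245.24264526367188), (260.5492248535156, 103.82643127441406), 5.663590431213379) 53.106279392726975
[[ 417.7 -206.4]
 [ 427.9 -309.8]
 [ 687.2 -284. ]
 [ 677.  -180.7]]
hop rim 539 ((573.9103393554688, 250.3819122314453), (181.2426300048828, 134.9400634765625), 10.08254337310791) 166.40900826280586
[[472.9 300.9]
 [496.5 168.1]
 [674.9 199.8]
 [651.3 332.7]]
tray rim 471 ((578.43115234375, 375.46405029296875), (122.42198181152344, 144.2036590576172), 10.601880073547363) 58.645246706379844
[[505.  435.1]
 [531.5 293.3]
 [651.9 315.9]
 [625.3 457.6]]
knob 123 [475.6 298.1 246.2] ((476.04034423828125, 299.43975830078125), (24.970348358154297, 22.218952178955078), 12.073269844055176) 258.47713433997325
ball [ 610.7 -238.5   17. ]
ball [ 621.9 -252.3   17. ]
ball [ 571.9 -218.    17. ]
ball [ 576.1 -243.3   17. ]
ball [ 581.7 -269.1   17. ]
```

```bash
cat > ov.py <<'E'
from h import *
def tf(o,yaw,pts): 
    c,s=np.cos(yaw),np.sin(yaw);return [np.array([o[0]+c*p[0]-s*p[1],o[1]+s*p[0]+c*p[1],p[2]]) for p in pts]
def draw(n,img,segs,x0,y0,w,h,s,name):
    c=cv2.resize(img[y0:y0+h,x0:x0+w],None,fx=s,fy=s,interpolation=cv2.INTER_CUBIC)
    for a,b,col in segs:
        pa=w2px(n,a);pb=w2px(n,b)
        f=lambda p:(int((p[0]+.5-x0)*s),int((p[1]+.5-y0)*s))
        cv2.line(c,f(pa),f(pb),col,1,cv2.LINE_AA)
    cv2.imwrite(name,c)
def poly(P,col): return [(P[i],P[(i+1)%len(P)],col) for i in range(len(P))]
def scoop(o,yaw,z0=0):
    S=poly(tf(o,yaw,[(7,-41.5,z0),(87,-41.5,z0),(87,41.5,z0),(7,41.5,z0)]),(0,0,255))
    S+=poly(tf(o,yaw,[(-9,-11,z0+127),(9,-11,z0+127),(9,11,z0+127),(-9,11,z0+127)]),(255,0,0))
    S+=poly(tf(o,yaw,[(-9,-11,z0+37),(9,-11,z0+37),(9,11,z0+37),(-9,11,z0+37)]),(0,255,0))
    return S
def disp(o,yaw):
    S=poly(tf(o,yaw,[(-129,-59,170),(0,-59,170),(0,59,170),(-129,59,170)]),(0,0,255))
    S+=poly(tf(o,yaw,[(130,-59,60),(0,-59,60),(0,59,60),(130,59,60)]),(0,255,0))
    S+=poly(tf(o,yaw,[(-6,103,237),(18,103,237),(18,127,237),(-6,127,237)]),(255,0,0))
    S+=poly(tf(o,yaw,[(-129,-59,0),(130,-59,0),(130,59,0),(-129,59,0)]),(0,255,255))
    return S
def binn(o,yaw):
    S=poly(tf(o,yaw,[(-129,-51,54),(129,-51,54),(129,51,54),(-129,51,54)]),(0,0,255))
    S+=poly(tf(o,yaw,[(-125,-47,6),(85,-47,6),(85,47,6),(-125,47,6)]),(0,255,0))
    return S
E
python3 - <<'E'
from ov import *
t=cv2.imread("pics/top0.png");s=cv2.imread("pics/side0.png")
sc=scoop((441,-13.5),np.radians(9.5));di=disp((590,314.7),np.radians(100.6));bi=binn((552.4,-245.2),np.radians(5.67))
draw("top",t,sc,255,225,70,60,10,"pics/o1.png")
draw("side",s,sc,260,235,80,75,8,"pics/o2.png")
draw("top",t,di,105,150,130,110,6,"pics/o3.png")
draw("side",s,di,270,130,120,125,5,"pics/o4.png")
draw("top",t,bi,345,170,75,120,5,"pics/o5.png")
draw("side",s,bi,275,305,165,90,4,"pics/o6.png")
a=[cv2.imread(f"pics/o{i}.png") for i in range(1,7)]
def cat(x,y):
    h=max(x.shape[0],y.shape[0]);f=lambda q:cv2.copyMakeBorder(q,0,h-q.shape[0],0,0,cv2.BORDER_CONSTANT);return np.hstack([f(x),f(y)])
for i,k in enumerate([(0,1),(2,3),(4,5)]):
    m=cat(a[k[0]],a[k[1]]); m=cv2.resize(m,None,fx=min(1,800/m.shape[1],600/m.shape[0]),fy=min(1,800/m.shape[1],600/m.shape[0]),interpolation=cv2.INTER_AREA);cv2.imwrite(f"pics/p{i}.png",m)
E
```

```text
(no output)
```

View pics/p0.png

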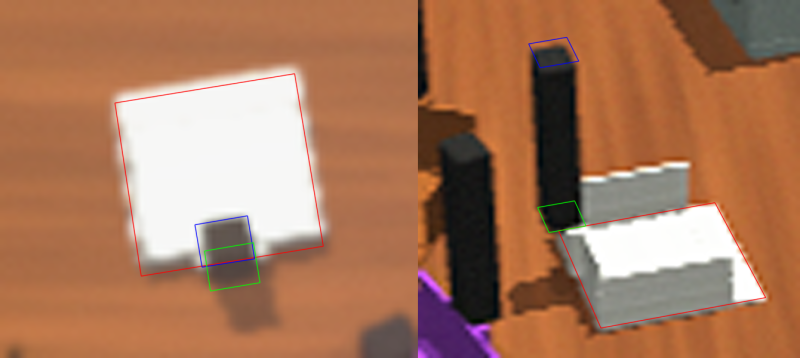

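View pics/p1.png

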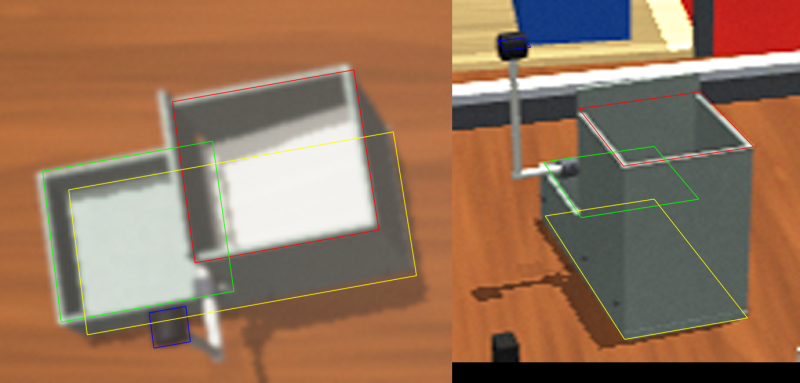

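View pics/p2.png

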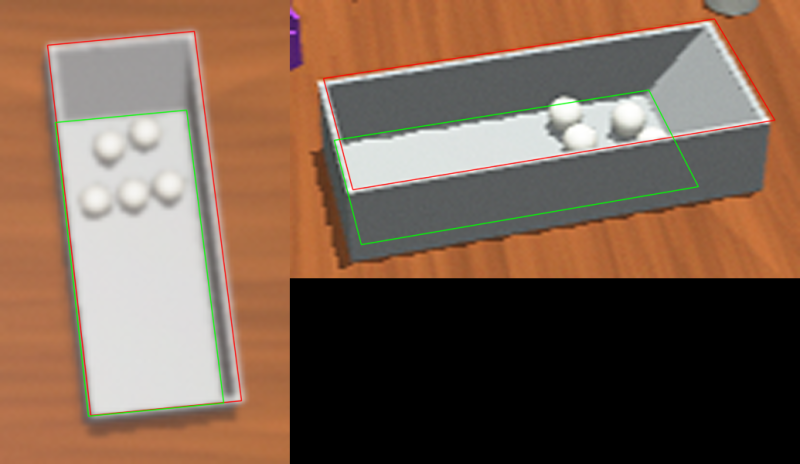

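```bash
cat > plan.py <<'E'
from h import *
def pose():
    s=manip.read_state();p=np.array(s["eef_pos"]);r=np.array(s["eef_rot"]);return s,p,r
def plan(tx,ty,tz,yaw=None,vmax=40.,p=None,y0=None,turn=0.12):
    if p is None:
        s,p,r=pose();y0=r[2]
    p=np.array(p,float);T=np.array([tx,ty,tz],float)
    yaw=y0 if yaw is None else yaw
    dy=(yaw-y0+np.pi)%(2*np.pi)-np.pi
    D=T-p;n=int(max(1,np.ceil(np.linalg.norm(D)/vmax),np.ceil(abs(dy)/turn)))
    st=D/n;y=y0
    for i in range(n):
        c,s=np.cos(y),np.sin(y)
        print([round(v/10,2) for v in (c*st[0]+s*st[1], s*st[0]-c*st[1], -st[2])],round(dy/n,3))
        y+=dy/n
    return T,yaw
def st():
    s,p,r=pose();print("t%.2f"%s["clock"],p.round(1),r.round(3),"F",np.round(s["wrist_force"],1),"gap%.1f"%s["finger_gap"])
E
python3 - <<'E'
from plan import *
plan(443,-13.5,250,np.radians(99.5),turn=.1)
E
```

```text
[np.float64(-2.86), np.float64(2.71), np.float64(-0.28)] 0.025
[np.float64(-2.92), np.float64(2.63), np.float64(-0.28)] 0.025
[np.float64(-2.99), np.float64(2.56), np.float64(-0.28)] 0.025
[np.float64(-3.05), np.float64(2.48), np.float64(-0.28)] 0.025
[np.float64(-3.12), np.float64(2.4), np.float64(-0.28)] 0.025
[np.float64(-3.18), np.float64(2.32), np.float64(-0.28)] 0.025
[np.float64(-3.23), np.float64(2.24), np.float64(-0.28)] 0.025
[np.float64(-3.29), np.float64(2.16), np.float64(-0.28)] 0.025
[np.float64(-3.34), np.float64(2.07), np.float64(-0.28)] 0.025
[np.float64(-3.4), np.float64(1.99), np.float64(-0.28)] 0.025
[np.float64(-3.45), np.float64(1.9), np.float64(-0.28)] 0.025
[np.float64(-3.49), np.float64(1.81), np.float64(-0.28)] 0.025
[np.float64(-3.54), np.float64(1.72), np.float64(-0.28)] 0.025
[np.float64(-3.58), np.float64(1.63), np.float64(-0.28)] 0.025
[np.float64(-3.62), np.float64(1.54), np.float64(-0.28)] 0.025
[np.float64(-3.66), np.float64(1.45), np.float64(-0.28)] 0.025
```

>>> {"op": "arm_command", "data": {
  "steps": [
    [0.6,[-2.9,2.7,-0.5],0.08],
    [0.6,[-3.0,2.5,-0.5],0.08],
    [0.6,[-3.3,2.2,-0.5],0.08],
    [0.6,[-3.4,2.0,-0.5],0.08],
    [0.6,[-3.6,1.7,-0.5],0.08]
  ]
}}

```text
clock: 0.52
eef_pos: [170.0, 343.2, 230.0]
eef_rot: [3.141, 0.001, 0.924]
wrist_force: [1.5, -0.5, 1.7]
finger_gap: 64.1
```

```bash
python3 -c "
from plan import *
st();plan(443,-13.5,240,np.radians(99.5))"
```

```text
t0.52 [170.  343.2 230. ] [3.141e+00 1.000e-03 9.240e-01] F [ 1.5 -0.5  1.7] gap64.1
[np.float64(-1.0), np.float64(3.61), np.float64(-0.08)] 0.068
[np.float64(-1.24), np.float64(3.53), np.float64(-0.08)] 0.068
[np.float64(-1.48), np.float64(3.44), np.float64(-0.08)] 0.068
[np.float64(-1.71), np.float64(3.33), np.float64(-0.08)] 0.068
[np.float64(-1.93), np.float64(3.21), np.float64(-0.08)] 0.068
[np.float64(-2.14), np.float64(3.07), np.float64(-0.08)] 0.068
[np.float64(-2.35), np.float64(2.92), np.float64(-0.08)] 0.068
[np.float64(-2.54), np.float64(2.75), np.float64(-0.08)] 0.068
[np.float64(-2.72), np.float64(2.57), np.float64(-0.08)] 0.068
[np.float64(-2.89), np.float64(2.38), np.float64(-0.08)] 0.068
[np.float64(-3.04), np.float64(2.18), np.float64(-0.08)] 0.068
[np.float64(-3.18), np.float64(1.97), np.float64(-0.08)] 0.068
```

```bash
sed -i 's/round(dy\/n,3)/round(-dy\/n,3)/; s/\[round(v\/10,2)/[float(round(v\/10,2))/' plan.py; python3 -c "
from plan import *
plan(443,-13.5,240,np.radians(99.5))"
```

```text
[-1.0, 3.61, -0.08] -0.068
[-1.24, 3.53, -0.08] -0.068
[-1.48, 3.44, -0.08] -0.068
[-1.71, 3.33, -0.08] -0.068
[-1.93, 3.21, -0.08] -0.068
[-2.14, 3.07, -0.08] -0.068
[-2.35, 2.92, -0.08] -0.068
[-2.54, 2.75, -0.08] -0.068
[-2.72, 2.57, -0.08] -0.068
[-2.89, 2.38, -0.08] -0.068
[-3.04, 2.18, -0.08] -0.068
[-3.18, 1.97, -0.08] -0.068
```

>>> {"op": "arm_command", "data": {
  "steps": [
    [0.6,[-1.0,3.6,-0.1],-0.07],
    [0.6,[-1.2,3.5,-0.1],-0.07],
    [0.6,[-1.5,3.4,-0.1],-0.07],
    [0.6,[-1.7,3.3,-0.1],-0.07],
    [0.6,[-1.9,3.2,-0.1],-0.07]
  ]
}}

```text
clock: 0.93
eef_pos: [284.6, 197.0, 235.6]
eef_rot: [3.141, -0.0, 1.283]
wrist_force: [0.1, 0.3, 0.3]
finger_gap: 56.2
```

>>> {"op": "arm_command", "data": {
  "steps": [
    [0.6,[-2.1,3.1,-0.1],-0.07],
    [0.6,[-2.4,2.9,-0.1],-0.07],
    [0.6,[-2.5,2.7,-0.1],-0.07],
    [0.6,[-2.7,2.6,0],-0.07],
    [0.6,[-2.9,2.4,0],-0.07]
  ]
}}

```text
clock: 1.35
eef_pos: [401.8, 50.9, 238.5]
eef_rot: [3.141, -0.0, 1.632]
wrist_force: [1.0, 0.3, 0.1]
finger_gap: 56.3
```

```bash
python3 -c "
from plan import *
st();plan(443,-13.5,240,np.radians(99.5))"
```

```text
t1.35 [401.8  50.9 238.5] [ 3.141 -0.     1.632] F [1.  0.3 0.1] gap56.3
[-3.34, 1.86, -0.08] -0.052
[-3.43, 1.68, -0.08] -0.052
```

>>> {"op": "arm_command", "data": {
  "steps": [
    [0.6,[-3.3,1.9,0],-0.05],
    [0.6,[-3.2,1.7,0],-0.05],
    [0.6,[0,0,2.0],0],
    [0.6,[0,0,2.0],0],
    [0.6,[0,0,0],0]
  ]
}}

```text
clock: 1.77
eef_pos: [440.9, -9.5, 195.1]
eef_rot: [-3.136, -0.002, 1.728]
wrist_force: [-0.6, 1.1, -0.4]
finger_gap: 56.2
```

```bash
python3 -c "
from plan import *
st();plan(443,-13.5,76,np.radians(99.5))
for n in ('top','side'):
    p,d=manip.camera(n);cv2.imwrite('pics/%s1.png'%n,p[:,:,::-1])
    crop(p[:,:,::-1],*((230,170,160,120,4) if n=='top' else (200,140,160,140,4)),'pics/%s1c.png'%n)"
```

```text
t1.77 [440.9  -9.5 195.1] [-3.136e+00 -2.000e-03  1.728e+00] F [-0.6  1.1 -0.4] gap56.2
[-0.14, 0.05, 3.97] -0.003
[-0.14, 0.05, 3.97] -0.003
[-0.14, 0.05, 3.97] -0.003
```

View pics/side1c.png

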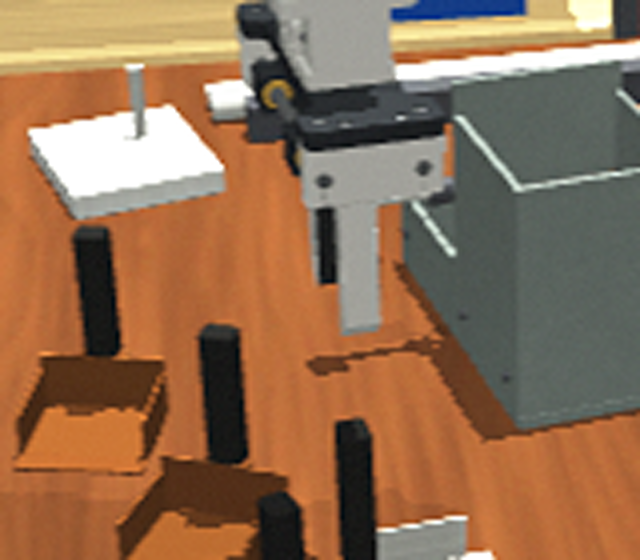

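Fingers (crop ~(350,270)) are above the steel scoop's handle ((352,425) in the crop), pads either side in y. Descend.

>>> {"op": "arm_command", "data": {
  "steps": [
    [0.6,[-0.3,0.1,2.5],0],
    [0.6,[0,0.1,2.5],0],
    [0.6,[0,0,2.5],0],
    [0.6,[0,0,2.5],0],
    [0.6,[0,0,1.8],0]
  ]
}}

```text
clock: 2.28
eef_pos: [445.0, -11.4, 80.1]
eef_rot: [3.141, 0.0, 1.73]
wrist_force: [0.6, -0.4, 0.1]
finger_gap: 56.3
```

>>> {"op": "arm_command", "data": {
  "steps": [
    [0.2,[0,0,0],0],
    [0.1,[0,0,0],0],
    [0.0,[0,0,0],0],
    [0.0,[0,0,0],0],
    [0.0,[0,0,0],0]
  ],
  "force": 35
}}

```text
clock: 2.7
eef_pos: [445.5, -11.8, 81.7]
eef_rot: [3.14, 0.001, 1.729]
wrist_force: [-0.4, -0.4, 0.1]
finger_gap: 26.6
```

```bash
python3 -c "
from plan import *
st()
for n in ('top','side'):
    p,d=manip.camera(n);cv2.imwrite('pics/%s2.png'%n,p[:,:,::-1])
    crop(p[:,:,::-1],*((230,170,160,120,4) if n=='top' else (200,180,160,140,4)),'pics/%s2c.png'%n)"
```

```text
t2.70 [445.5 -11.8  81.7] [3.140e+00 1.000e-03 1.729e+00] F [-0.4 -0.4  0.1] gap26.6
```

View pics/side2c.png

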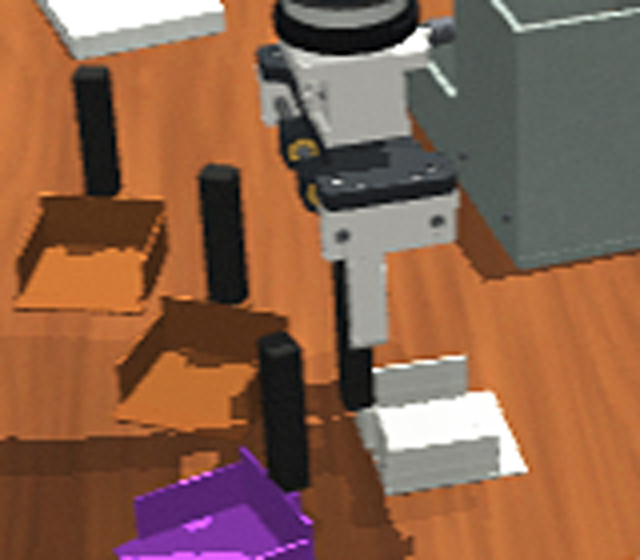

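>>> {"op": "arm_command", "data": {
  "steps": [
    [0.2,[0,-0.3,0.3],0],
    [0.0,[0,0,0],0],
    [0.0,[0,0,0],0],
    [0.0,[0,0,0],0]
  ],
  "force": 35
}}

```text
clock: 3.13
eef_pos: [444.3, -12.1, 80.3]
eef_rot: [3.135, 0.001, 1.728]
wrist_force: [-0.5, 3.2, 25.0]
finger_gap: 22.0
```

>>> {"op": "arm_command", "data": {
  "steps": [
    [0.0,[0,0,-0.3],0],
    [0.0,[0,0,-1.0],0],
    [0.0,[0,0,-1.5],0]
  ]
}}

```text
clock: 3.38
eef_pos: [440.9, -12.1, 105.3]
eef_rot: [-3.139, -0.001, 1.729]
wrist_force: [0.4, -0.1, -1.3]
finger_gap: 21.8
```

```bash
python3 -c "
from plan import *
st()
n='side'
p,d=manip.camera(n);crop(p[:,:,::-1],200,180,160,140,4,'pics/%s3c.png'%n)
st()
"
```

```text
t3.38 [440.9 -12.1 105.3] [-3.139e+00 -1.000e-03  1.729e+00] F [ 0.4 -0.1 -1.3] gap21.8
t3.43 [442.5 -12.3 108.5] [3.140e+00 1.000e-03 1.729e+00] F [3.1 0.3 2.2] gap21.5
```

View pics/side3c.png

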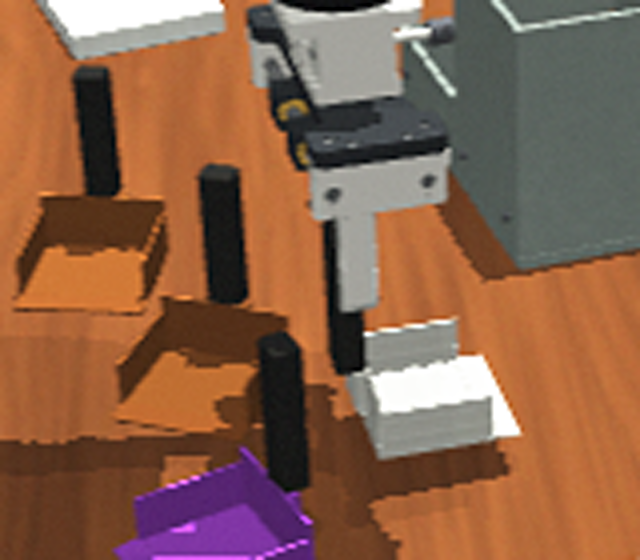

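```bash
python3 -c "
from plan import *
print(px2w('top',320,284,z=127))
p,d=manip.camera('top');np.save('a.npy',d)
st();T,y=plan(445,-200,200,1.670);plan(445,-256,150,1.67,p=T,y0=y,vmax=25)"
```

```text
[394.18558533 -82.13144556 127.        ]
t3.48 [442.6 -12.3 107.3] [3.139e+00 1.000e-03 1.729e+00] F [ 0.5  0.4 -2.3] gap21.7
[-3.1, -0.45, -1.54] 0.01
[-3.1, -0.42, -1.54] 0.01
[-3.1, -0.39, -1.54] 0.01
[-3.11, -0.36, -1.54] 0.01
[-3.11, -0.33, -1.54] 0.01
[-3.11, -0.3, -1.54] 0.01
[-1.39, -0.14, 1.25] -0.0
[-1.39, -0.14, 1.25] -0.0
[-1.39, -0.14, 1.25] -0.0
[-1.39, -0.14, 1.25] -0.0
```

>>> {"op": "arm_command", "data": {
  "steps": [
    [0,[-1.5,-0.2,-3.0],0.01],
    [0,[-3.0,-0.4,-2.0],0.01],
    [0,[-3.3,-0.4,-2.0],0.01],
    [0,[-3.3,-0.4,-1.5],0.01],
    [0,[-3.3,-0.3,-0.8],0.01]
  ]
}}

```text
clock: 3.9
eef_pos: [444.4, -158.8, 200.0]
eef_rot: [3.14, 0.001, 1.679]
wrist_force: [0.9, -0.8, -1.8]
finger_gap: 21.7
```

>>> {"op": "arm_command", "data": {
  "steps": [
    [0,[-3.3,-0.3,0],0.01],
    [0,[-3.0,-0.3,0.5],0],
    [0,[-2.0,-0.2,1.0],0],
    [0,[-1.0,0,1.0],0],
    [0,[0,0,1.0],0]
  ]
}}

```text
clock: 4.32
eef_pos: [445.5, -251.6, 162.0]
eef_rot: [-3.141, -0.001, 1.667]
wrist_force: [-0.3, 0.4, -1.8]
finger_gap: 21.6
```

```bash
python3 -c "
from plan import *
st();plan(445,-256,150,1.67,vmax=25)"
```

```text
t4.32 [ 445.5 -251.6  162. ] [-3.141e+00 -1.000e-03  1.667e+00] F [-0.3  0.4 -1.8] gap21.6
[-0.43, -0.1, 1.2] -0.003
```

Settle, then check pictures before inserting.

>>> {"op": "arm_command", "data": {
  "steps": [
    [0,[-0.4,0,1.0],0],
    [0,[0,0,0],0],
    [0,[0,0,0],0]
  ]
}}

```text
clock: 4.57
eef_pos: [446.3, -253.5, 153.0]
eef_rot: [-3.141, -0.001, 1.67]
wrist_force: [-0.1, -0.9, -2.5]
finger_gap: 21.9
```

```bash
python3 -c "
from plan import *
from ov import *
st()
s,p,r=pose();g=p[:2];yaw=r[2]-np.pi/2
for n in ('top','side'):
    q,d=manip.camera(n);q=np.ascontiguousarray(q[:,:,::-1]);np.save(n+'4.npy',d)
    b=(330,150,110,140,4) if n=='top' else (255,225,190,170,4)
    draw(n,q,scoop(g,yaw,p[2]-80.5)+binn((552.4,-245.2),np.radians(5.67)),*b,'pics/%s4.png'%n)
"
```

```text
t4.57 [ 446.3 -253.5  153. ] [-3.141e+00 -1.000e-03  1.670e+00] F [-0.1 -0.9 -2.5] gap21.9
```

View pics/top4.png

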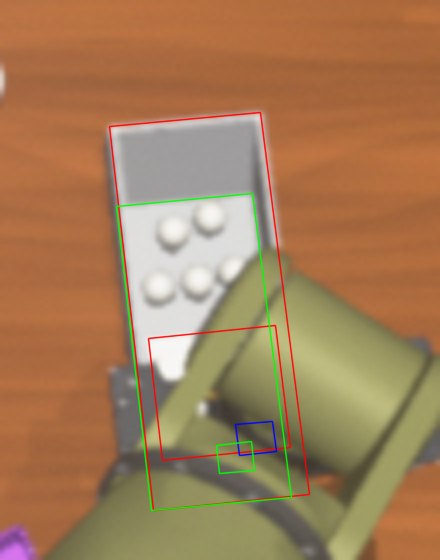

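View pics/side4.png

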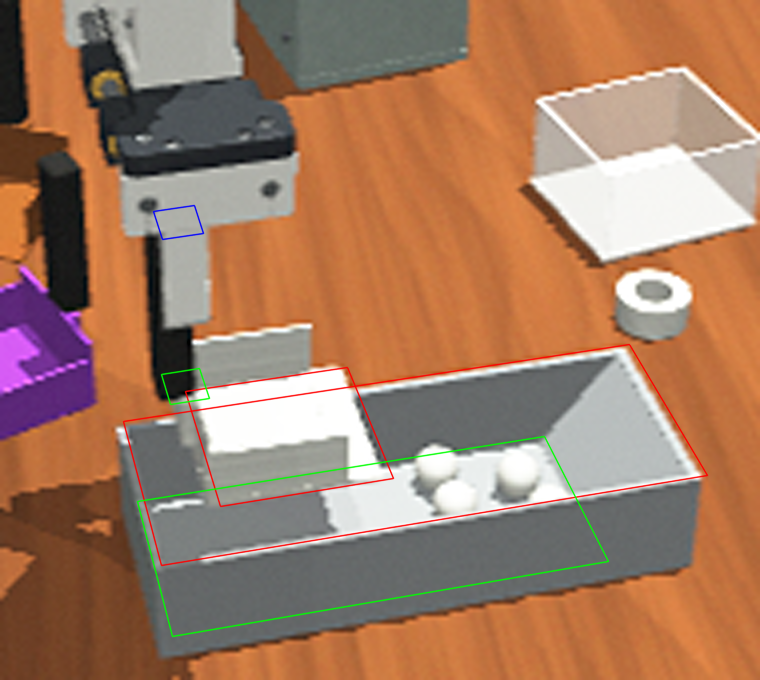

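>>> {"op": "arm_command", "data": {
  "steps": [
    [0,[-0.2,0,1.0],0],
    [0,[0,0,2.0],0],
    [0,[0,0,1.8],0],
    [0,[0,0,0.8],0],
    [0,[0,0,0],0]
  ]
}}

```text
clock: 5.08
eef_pos: [445.8, -255.9, 95.7]
eef_rot: [-3.139, -0.002, 1.669]
wrist_force: [-0.2, -0.1, -2.2]
finger_gap: 21.7
```

>>> {"op": "arm_command", "data": {
  "steps": [
    [0,[0,0,0.4],0],
    [0,[0,0,0.4],0],
    [0,[0,0,0.3],0],
    [0,[0,0,0],0]
  ]
}}

```text
clock: 5.42
eef_pos: [446.7, -256.7, 86.6]
eef_rot: [3.141, 0.001, 1.669]
wrist_force: [0.2, 0.5, -2.1]
finger_gap: 21.5
```

```bash
python3 -c "
from plan import *
from ov import *
st()
s,p,r=pose();g=p[:2];yaw=r[2]-np.pi/2
for n in ('side',):
    q,d=manip.camera(n);q=np.ascontiguousarray(q[:,:,::-1]);np.save(n+'5.npy',d)
    b=(330,150,110,140,4) if n=='top' else (255,225,190,170,4)
    draw(n,q,scoop(g,yaw,p[2]-80.5),*b,'pics/%s5.png'%n)
st()
"
```

```text
t5.42 [ 446.7 -256.7   86.6] [3.141e+00 1.000e-03 1.669e+00] F [ 0.2  0.5 -2.1] gap21.5
t5.47 [ 446.6 -256.6   86.7] [3.141 0.    1.669] F [ 0.3  0.4 -1.5] gap21.7
```

View pics/side5.png

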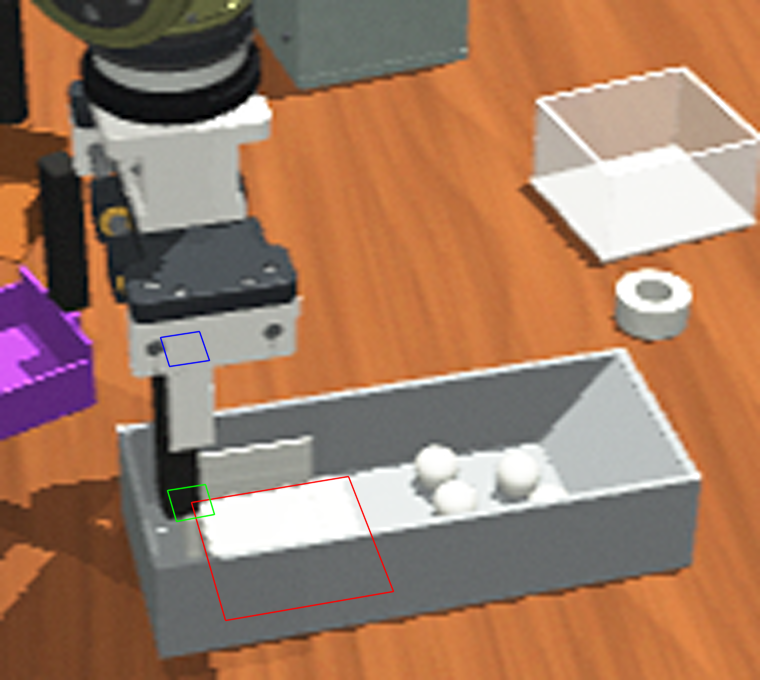

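>>> {"op": "arm_command", "data": {
  "steps": [
    [0,[0,0,0.15],0],
    [0,[0,0,0.1],0],
    [0,[0,0,0],0]
  ]
}}

```text
clock: 5.72
eef_pos: [447.2, -256.6, 86.4]
eef_rot: [3.14, 0.001, 1.669]
wrist_force: [-6.2, 7.2, 23.8]
finger_gap: 21.6
```

>>> {"op": "arm_command", "data": {
  "steps": [
    [0,[0.05,0,-0.1],0],
    [0,[0.05,0.5,0],0],
    [0,[0,1.2,0],0],
    [0,[0,1.6,0],0]
  ]
}}

```text
clock: 6.05
eef_pos: [479.4, -252.9, 86.4]
eef_rot: [3.141, 0.001, 1.668]
wrist_force: [-6.8, -0.6, 10.8]
finger_gap: 21.6
```

>>> {"op": "arm_command", "data": {
  "steps": [
    [0,[0,1.6,0],0],
    [0,[0,1.6,0],0],
    [0,[0,1.6,0],0]
  ]
}}

```text
clock: 6.3
eef_pos: [527.8, -248.0, 86.4]
eef_rot: [3.141, 0.001, 1.669]
wrist_force: [-7.4, -0.6, 11.7]
finger_gap: 21.7
```

```bash
cat > look.py <<'E'
import sys
from plan import *
from ov import *
def binframe():
    s,p,r=pose();c,q=np.cos(np.radians(5.67)),np.sin(np.radians(5.67));d=p[:2]-np.array([552.4,-245.2]);print("bin xy",(c*d[0]+q*d[1]).round(1),(-q*d[0]+c*d[1]).round(1))
def shot(n,b,name):
    q,d=manip.camera(n);q=q[:,:,::-1];crop(q,*b,'pics/%s.png'%name)
E
python3 -c "
from look import *
st();binframe();shot('side',(255,225,190,150,4),'s6')"
```

```text
t6.30 [ 527.8 -248.    86.4] [3.141e+00 1.000e-03 1.669e+00] F [-7.4 -0.6 11.7] gap21.7
bin xy -24.7 -0.4
```

View pics/s6.png

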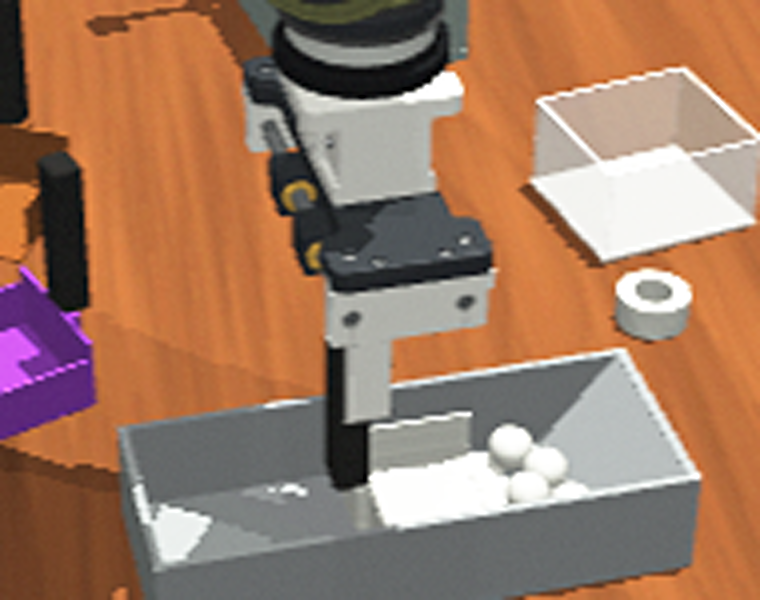

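>>> {"op": "arm_command", "data": {
  "steps": [
    [0,[0,1.0,0],0],
    [0,[0,0.8,0],0]
  ]
}}

```text
clock: 6.52
eef_pos: [545.6, -246.3, 86.5]
eef_rot: [3.141, 0.001, 1.669]
wrist_force: [-5.6, -2.1, 10.3]
finger_gap: 22.1
```

```bash
python3 -c "
from look import *
st();binframe();shot('side',(255,225,190,150,4),'s7');st();shot('top',(330,150,110,140,4),'t7')"
```

```text
t6.52 [ 545.6 -246.3   86.5] [3.141e+00 1.000e-03 1.669e+00] F [-5.6 -2.1 10.3] gap22.1
bin xy -6.9 -0.4
t6.57 [ 546.6 -246.1   86.4] [3.140e+00 2.000e-03 1.669e+00] F [-0.8 -2.5 11.5] gap21.7
```

View pics/s7.png

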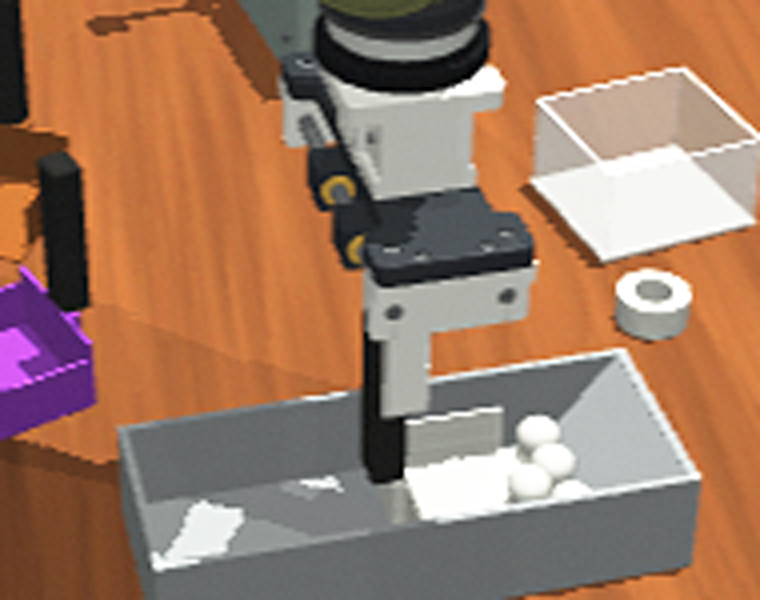

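View pics/t7.png

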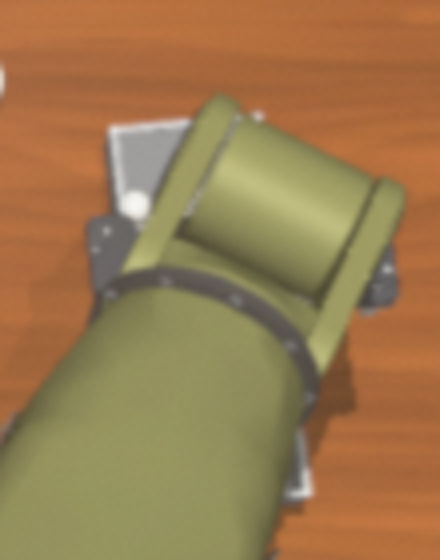

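>>> {"op": "arm_command", "data": {
  "steps": [
    [0,[0,0.4,0],0],
    [0,[0,0.1,-0.5],0],
    [0,[0,0.5,-0.8],0],
    [0,[0,0.7,-0.9],0],
    [0,[0,0.8,-0.9],0]
  ]
}}

```text
clock: 7.03
eef_pos: [569.9, -243.2, 116.4]
eef_rot: [-3.141, -0.001, 1.669]
wrist_force: [-0.4, -0.1, -4.5]
finger_gap: 21.6
```

>>> {"op": "arm_command", "data": {
  "steps": [
    [0,[0,0.8,-0.9],0],
    [0,[0,0.7,-0.9],0],
    [0,[0,0.6,-0.7],0],
    [0,[0,0.5,-0.2],0]
  ]
}}

```text
clock: 7.37
eef_pos: [596.7, -240.8, 144.5]
eef_rot: [3.14, 0.001, 1.669]
wrist_force: [-0.1, -0.0, -2.6]
finger_gap: 22.2
```

```bash
python3 -c "
from look import *
st();binframe();shot('side',(255,205,190,150,4),'s8');st()"
```

```text
t7.37 [ 596.7 -240.8  144.5] [3.140e+00 1.000e-03 1.669e+00] F [-0.1 -0.  -2.6] gap22.2
bin xy 44.6 0.0
t7.42 [ 597.1 -240.6  144.1] [3.140e+00 1.000e-03 1.669e+00] F [ 0.4  0.3 -3.1] gap21.8
```

View pics/s8.png

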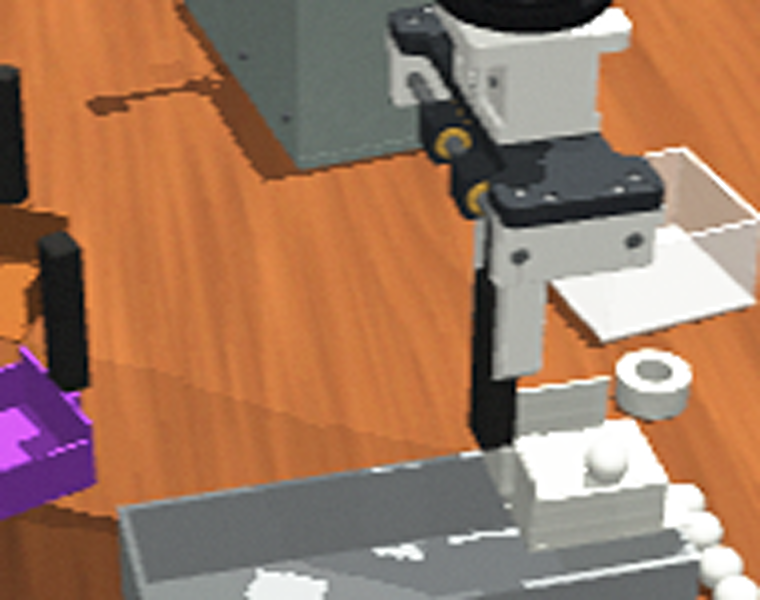

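```bash
python3 -c "
from look import *
print(px2w('top',300,93,z=0),px2w('top',450,93,z=0))
for n in('side','top'):
    q,d=manip.camera(n);np.save(n+'9.npy',d);q=q[:,:,::-1];cv2.imwrite('pics/%s9.png'%n,q)
    crop(q,*((360,270,100,100,6) if n=='side' else (330,130,120,120,5)),'pics/%s9c.png'%n)
st()"
```

```text
[950.63367095 -26.86103162   0.        ] [ 952.29769166 -455.77781538    0.        ]
t7.52 [ 595.8 -240.6  142.6] [-3.141 -0.     1.669] F [ 0.1 -0.1 -2.9] gap21.9
```

View pics/side9c.png

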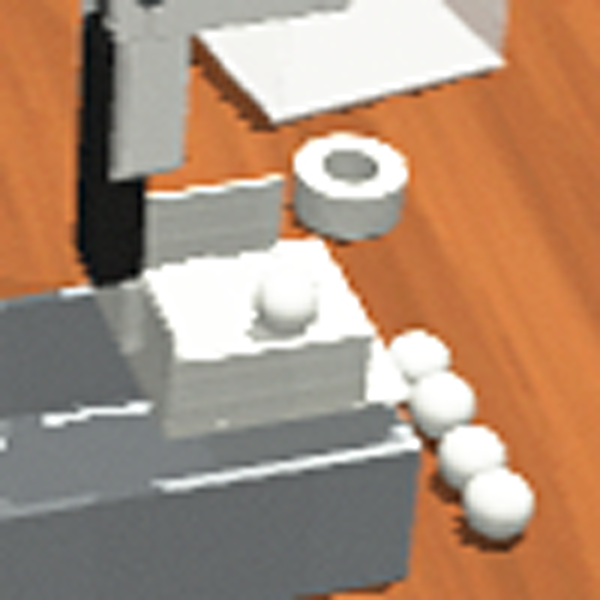

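View pics/top9c.png

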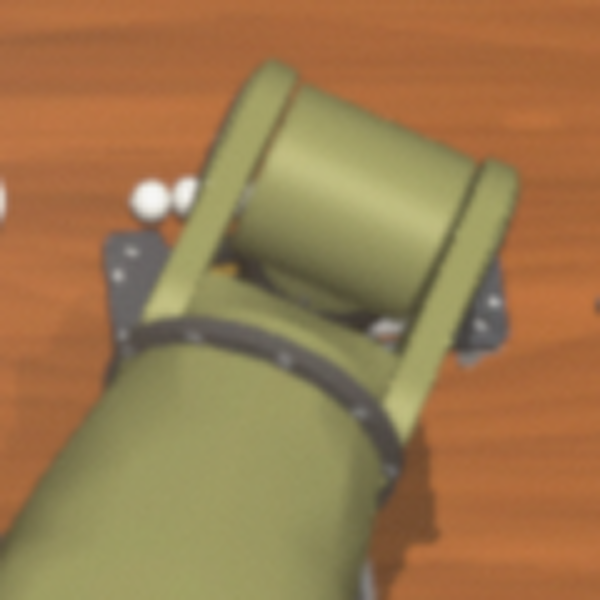

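```bash
python3 -c "
from look import *
np.set_printoptions(precision=1,suppress=True)
d=np.load('side9.npy');P=cloud('side',d)
for x,y in[(420,355),(442,402),(472,455),(498,505),(287,300)]:
    u,v=360+x/6-.5,270+y/6-.5
    w=P[int(round(v))-1:int(round(v))+2,int(round(u))-1:int(round(u))+2].reshape(-1,3)
    m=np.median(w,0)
    # centre = surface +11 along ray
    c=manip.calibration('side');o=-np.array(c['R']).T@np.array(c['t']);r=m-o;r/=np.linalg.norm(r);print('side',m+11*r)
d=np.load('top9.npy');P=cloud('top',d)
for x,y in[(150,200),(188,195)]:
    u,v=330+x/5-.5,130+y/5-.5
    m=np.median(P[int(round(v))-1:int(round(v))+2,int(round(u))-1:int(round(u))+2].reshape(-1,3),0)
    print('top',m-[0,0,11], px2w('top',u,v,z=11))
for x,y in[(687,497),(703,528),(721,568),(737,590)]:
    print(px2w('side',255+x/4-.5,205+y/4-.5,z=11))
for x,y in[(420,355),(442,402),(472,455),(498,505),(287,300)]:
    print(px2w('side',360+x/6-.5,270+y/6-.5,z=11))
"
```

```text
side [ 713.3 -193.1   11.5]
side [ 713.  -215.    11.5]
side [ 715.2 -242.2   11.7]
side [ 716.  -265.2    8.8]
side [ 650.5 -236.    76. ]
top [ 716.2 -193.3   10.4] [ 721.  -192.9   11. ]
top [ 721.8 -210.3   12.1] [ 723.9 -213.9   11. ]
[ 706.4 -190.9   11. ]
[ 707.5 -215.5   11. ]
[ 707.6 -245.7   11. ]
[ 710.6 -262.1   11. ]
[ 713.  -191.5   11. ]
[ 713.3 -216.3   11. ]
[ 715.2 -243.3   11. ]
[ 716.3 -267.7   11. ]
[ 675.8 -156.2   11. ]
```

>>> {"op": "arm_command", "data": {
  "steps": [
    [0,[0,0.6,2.2],0],
    [0,[-0.2,4.0,-1.0],0],
    [0,[-0.2,4.0,-0.9],0],
    [0,[-0.2,3.5,2.2],0],
    [0,[-0.1,2.0,2.4],0]
  ]
}}

```text
clock: 7.93
eef_pos: [737.9, -233.9, 95.0]
eef_rot: [3.137, 0.002, 1.67]
wrist_force: [-0.5, 0.2, -0.7]
finger_gap: -0.0
```

```bash
python3 -c "
from look import *
st();binframe()
for n in('side',):
    q,d=manip.camera(n);np.save(n+'10.npy',d);q=q[:,:,::-1]
    crop(q,360,210,150,150,4,'pics/%s10c.png'%n)
st()"
```

```text
t7.93 [ 737.9 -233.9   95. ] [3.137e+00 2.000e-03 1.670e+00] F [-0.5  0.2 -0.7] gap-0.0
bin xy 185.7 -7.1
t7.98 [ 736.7 -232.3   84.7] [-3.135e+00 -3.000e-03  1.670e+00] F [-1.3  1.8 -5.4] gap0.5
```

View pics/side10c.png

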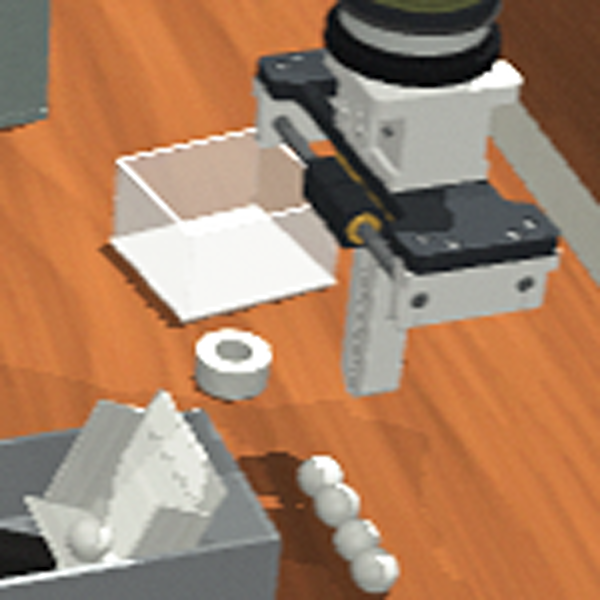

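```bash
python3 -c "
from look import *
np.set_printoptions(precision=1,suppress=True)
for x,y in[(320,475),(337,503),(357,540),(374,571)]:
    print(px2w('side',360+x/4-.5,210+y/4-.5,z=11))
"
```

```text
[ 733.6 -193.1   11. ]
[ 735.4 -215.5   11. ]
[ 736.5 -243.8   11. ]
[ 737.5 -266.6   11. ]
```

```bash
python3 -c "
from look import *
q,d=manip.camera('side');q=q[:,:,::-1];crop(q,420,310,60,60,10,'pics/s11.png');st()"
```

```text
t8.03 [ 734.4 -232.6   85.6] [-3.133 -0.004  1.67 ] F [-0.6  0.7 -2. ] gap0.2
```

View pics/s11.png

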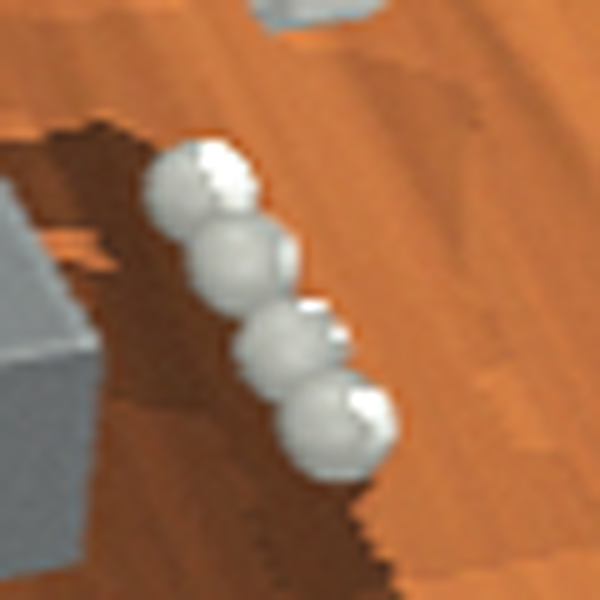

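```bash
python3 -c "
from look import *
for x,y in[(202,189),(243,264),(291,343),(338,425)]:
    print(px2w('side',420+x/10-.5,310+y/10-.5,z=11).round(1))
"
```

```text
[ 733.8 -193.6   11. ]
[ 734.9 -217.4   11. ]
[ 736.9 -241.7   11. ]
[ 738.3 -266.    11. ]
```

```bash
python3 -c "
from look import *
st();plan(734.5,-194,60,0.03)"
```

```text
t8.03 [ 734.4 -232.6   85.6] [-3.133 -0.004  1.67 ] F [-0.6  0.7 -2. ] gap0.2
[0.27, 0.03, 0.18] 0.117
[0.28, -0.0, 0.18] 0.117
[0.27, -0.04, 0.18] 0.117
[0.27, -0.07, 0.18] 0.117
[0.26, -0.1, 0.18] 0.117
[0.24, -0.13, 0.18] 0.117
[0.23, -0.16, 0.18] 0.117
[0.21, -0.18, 0.18] 0.117
[0.18, -0.2, 0.18] 0.117
[0.16, -0.22, 0.18] 0.117
[0.13, -0.24, 0.18] 0.117
[0.1, -0.26, 0.18] 0.117
[0.07, -0.27, 0.18] 0.117
[0.04, -0.27, 0.18] 0.117
```

>>> {"op": "arm_command", "data": {
  "steps": [
    [0.3,[0.3,0,0],0.12],
    [0.5,[0.3,0,0],0.12],
    [0.5,[0.3,0,0.2],0.12],
    [0.5,[0.3,-0.1,0.2],0.12],
    [0.5,[0.3,-0.1,0.2],0.12]
  ]
}}

```text
clock: 8.45
eef_pos: [734.6, -219.2, 88.9]
eef_rot: [3.14, -0.0, 1.063]
wrist_force: [0.5, 0.9, 0.4]
finger_gap: 30.6
```

>>> {"op": "arm_command", "data": {
  "steps": [
    [0.5,[0.25,-0.1,0.2],0.12],
    [0.5,[0.2,-0.15,0.2],0.12],
    [0.5,[0.2,-0.2,0.2],0.12],
    [0.5,[0.2,-0.2,0.2],0.12],
    [0.5,[0.15,-0.2,0.2],0.12]
  ]
}}

```text
clock: 8.87
eef_pos: [735.1, -205.9, 78.9]
eef_rot: [3.141, -0.001, 0.463]
wrist_force: [-1.2, -0.1, 0.5]
finger_gap: 47.2
```

>>> {"op": "arm_command", "data": {
  "steps": [
    [0.5,[0.1,-0.25,0.2],0.12],
    [0.5,[0.1,-0.25,0.2],0.12],
    [0.5,[0.1,-0.25,0],0.12],
    [0.5,[0,-0.25,0],0.08]
  ]
}}

```text
clock: 9.2
eef_pos: [735.1, -195.3, 74.8]
eef_rot: [3.141, -0.001, 0.022]
wrist_force: [-0.0, 0.2, -0.2]
finger_gap: 47.2
```

```bash
python3 -c "
from look import *
st();shot('side',(360,230,130,130,5),'s12');q,d=manip.camera('top');cv2.imwrite('pics/t12.png',q[:,:,::-1]);crop(q[:,:,::-1],330,110,120,120,5,'pics/t12c.png');st();plan(734.5,-194,60,0.03);print(px2w('side',0,0,z=1)[0])"
```

```text
t9.20 [ 735.1 -195.3   74.8] [ 3.141e+00 -1.000e-03  2.200e-02] F [-0.   0.2 -0.2] gap47.2
t9.30 [ 735.2 -195.1   74.8] [ 3.141e+00 -1.000e-03  2.700e-02] F [ 0.8 -0.2  0.6] gap47.2
[-0.07, -0.12, 1.48] -0.003
-2088.2891117299196
```

View pics/s12.png

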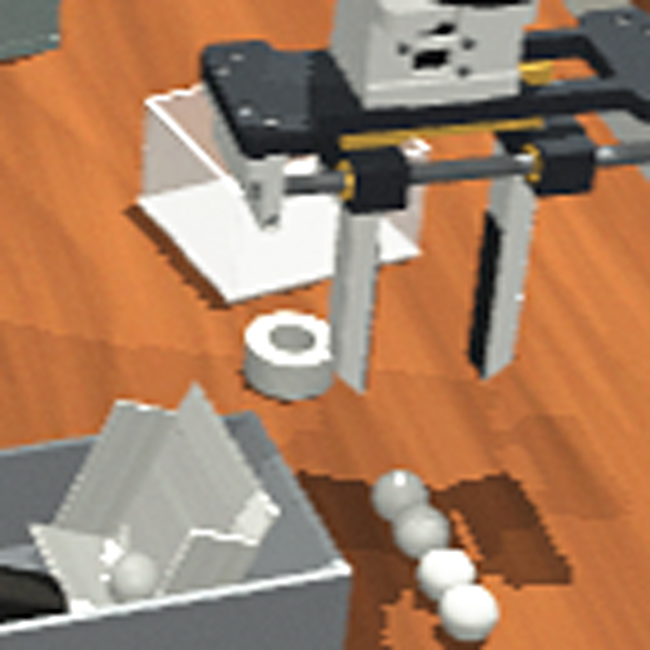

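View pics/t12c.png

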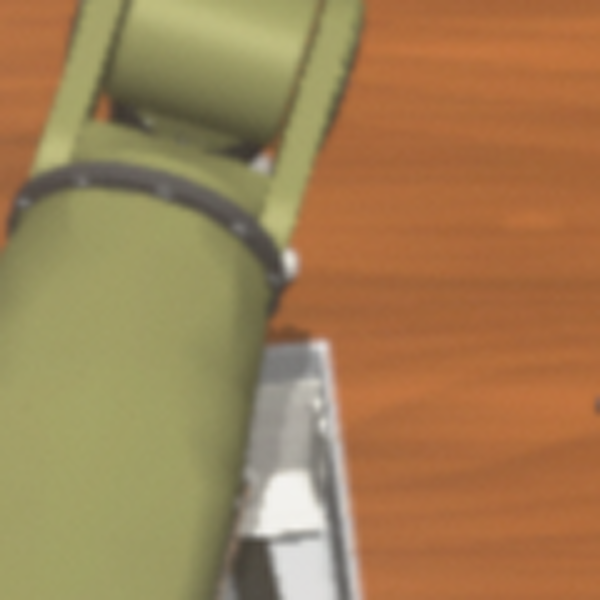

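```bash
python3 -c "
from look import *
np.set_printoptions(precision=0,suppress=True)
q,d=manip.camera('side');P=cloud('side',d)
for x,y in[(195,392),(120,405),(275,505),(45,530),(150,560),(240,450)]:
    print((x,y),P[230+y//5,360+x//5])
Q=P[300:360,360:420].reshape(-1,3);m=(Q[:,0]>560)&(Q[:,0]<690)&(Q[:,1]<-195)&(Q[:,1]>-300);Q=Q[m];print(Q[Q[:,2].argsort()[-8:]])
"
```

```text
(195, 392) [ 643. -202.   79.]
(120, 405) [ 614. -200.   73.]
(275, 505) [ 668. -236.   46.]
(45, 530) [ 584. -206.   19.]
(150, 560) [ 617. -245.   32.]
(240, 450) [ 664. -198.   44.]
[[ 649. -247.   79.]
 [ 652. -273.   79.]
 [ 643. -202.   79.]
 [ 642. -206.   80.]
 [ 649. -260.   80.]
 [ 644. -213.   80.]
 [ 645. -223.   81.]
 [ 649. -255.   81.]]
```

```bash
python3 -c "
from look import *
q,d=manip.camera('side');np.save('side13.npy',d);q=q[:,:,::-1];crop(q,275,280,170,110,4.7,'pics/s13.png')
P=cloud('side',d)
np.set_printoptions(precision=0,suppress=True)
Q=P[280:390,275:400].reshape(-1,3);C=q[280:390,275:400].reshape(-1,3);m=(C.max(1)<45)&(Q[:,2]>8);Q=Q[m];print(len(Q),Q.min(0),Q.max(0))
for k in range(0,len(Q),25):print(Q[k])
"
```

```text
298 [  393. -1059.    20.] [581. -85. 753.]
[407. -87.  90.]
[407. -85.  45.]
[ 568. -237.   26.]
[ 573. -241.   24.]
[ 502. -266.   49.]
[ 502. -264.   45.]
[ 550. -258.   34.]
[ 545. -259.   33.]
[ 526. -264.   37.]
[ 576. -257.   25.]
[ 552. -260.   29.]
[ 542. -263.   30.]
```

View pics/s13.png

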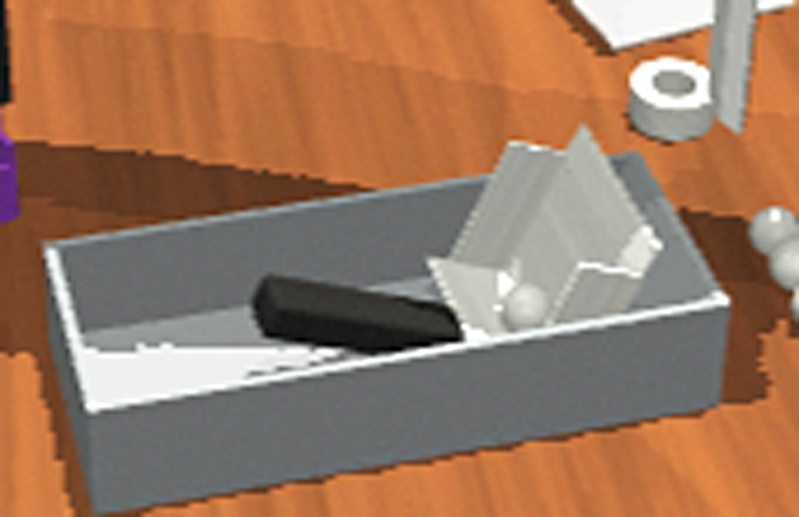

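>>> {"op": "arm_command", "data": {
  "steps": [
    [0.5,[0,-0.1,2.0],0],
    [0.5,[0,0,2.5],0],
    [0.5,[0,0,2.0],0],
    [0.5,[0,0,0.6],0],
    [0.1,[0,0,0],0]
  ],
  "force": 15
}}

```text
clock: 9.82
eef_pos: [734.9, -194.2, 2.0]
eef_rot: [-3.141, 0.002, 0.031]
wrist_force: [-0.2, 0.0, 0.6]
finger_gap: 43.2
```

>>> {"op": "arm_command", "data": {
  "steps": [
    [0.0,[0,0,0],0],
    [0.0,[0,0,0],0],
    [0.0,[0,0,0],0]
  ]
}}

```text
clock: 10.07
eef_pos: [735.8, -194.2, 3.4]
eef_rot: [3.141, -0.001, 0.03]
wrist_force: [-0.1, -0.7, -0.7]
finger_gap: 23.6
```

```bash
python3 -c "
from look import *
st();T,y=plan(734,-200,115);T,y=plan(606,-221,110,0.05,p=T,y0=y);plan(606,-221,55,0.05,p=T,y0=y)"
```

```text
t10.07 [ 735.8 -194.2    3.4] [ 3.141e+00 -1.000e-03  3.000e-02] F [-0.1 -0.7 -0.7] gap23.6
[-0.06, 0.19, -3.72] -0.0
[-0.06, 0.19, -3.72] -0.0
[-0.06, 0.19, -3.72] -0.0
[-3.21, 0.43, 0.12] -0.005
[-3.22, 0.41, 0.12] -0.005
[-3.22, 0.4, 0.12] -0.005
[-3.22, 0.38, 0.12] -0.005
[0.0, 0.0, 2.75] -0.0
[0.0, 0.0, 2.75] -0.0
```

>>> {"op": "arm_command", "data": {
  "steps": [
    [0.0,[0,0,-1.5],0],
    [0.0,[0,0,-4.0],0],
    [0.0,[-1.0,0,-4.0],0],
    [0.0,[-3.2,0.5,-2.0],0],
    [0.0,[-4.0,0.7,0],0]
  ]
}}

```text
clock: 10.48
eef_pos: [655.9, -208.4, 124.6]
eef_rot: [3.138, -0.01, 0.031]
wrist_force: [0.9, -0.8, -0.4]
finger_gap: 20.9
```

>>> {"op": "arm_command", "data": {
  "steps": [
    [0.0,[-3.0,0.8,0],0],
    [0.0,[-1.8,0.6,1.0],0],
    [0.0,[0,0,2.0],0],
    [0.0,[0,0,2.0],0],
    [0.0,[0,0,1.0],0]
  ]
}}

```text
clock: 10.9
eef_pos: [605.7, -223.8, 57.0]
eef_rot: [-3.141, 0.001, 0.029]
wrist_force: [0.3, 0.3, -0.8]
finger_gap: 20.7
```

```bash
python3 -c "
from look import *
st();shot('side',(360,230,130,130,5),'s14')"
```

```text
t10.90 [ 605.7 -223.8   57. ] [-3.141e+00  1.000e-03  2.900e-02] F [ 0.3  0.3 -0.8] gap20.7
```

View pics/s14.png

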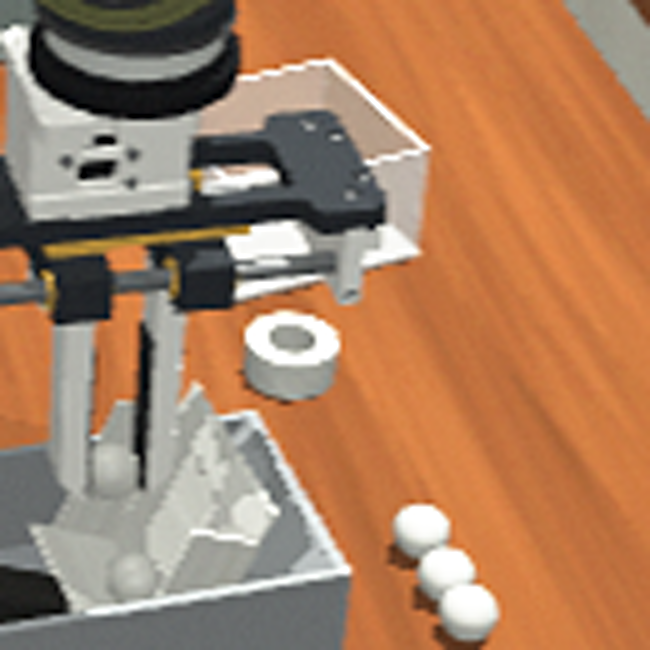

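>>> {"op": "arm_command", "data": {
  "steps": [
    [0.0,[-0.2,0,0.8],0],
    [0.0,[0,0,0],0],
    [0.36,[0,0,0],0],
    [0.36,[0,0,0],0],
    [0.36,[0,0,-1.0],0]
  ]
}}

```text
clock: 11.37
eef_pos: [603.9, -223.5, 58.9]
eef_rot: [-3.141, 0.002, 0.029]
wrist_force: [-0.8, 0.5, -0.3]
finger_gap: 33.0
```

>>> {"op": "arm_command", "data": {
  "steps": [
    [0.5,[0,0,-3.5],0],
    [0.5,[1.5,0,-2.5],0],
    [0.5,[3.5,0,0],0],
    [0.5,[4.0,0,0],0]
  ]
}}

```text
clock: 11.7
eef_pos: [695.1, -221.9, 124.7]
eef_rot: [3.139, -0.005, 0.028]
wrist_force: [-0.2, -0.1, 0.6]
finger_gap: 46.8
```

```bash
python3 -c "
from look import *
st();shot('side',(360,230,130,130,5),'s15');plan(735.5,-218,60,0.03)"
```

```text
t11.70 [ 695.1 -221.9  124.7] [ 3.139 -0.005  0.028] F [-0.2 -0.1  0.6] gap46.8
[1.74, -0.08, 3.03] 0.0
[1.74, -0.08, 3.03] 0.0
```

View pics/s15.png

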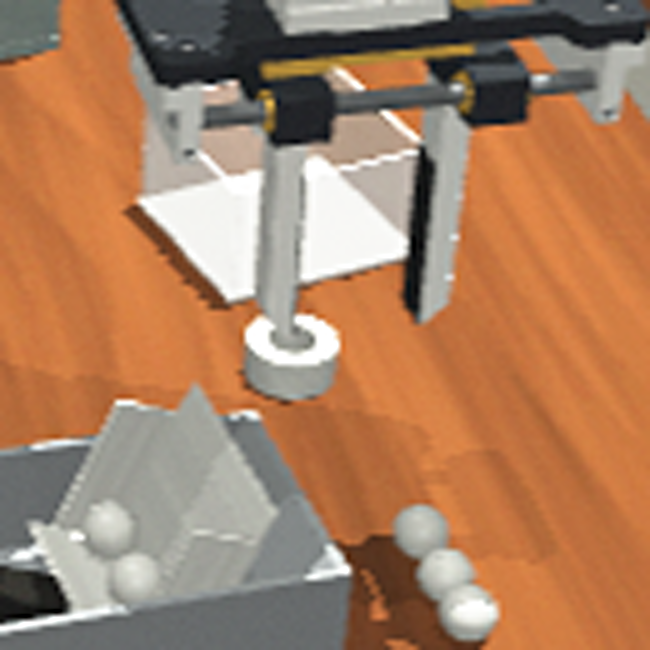

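>>> {"op": "arm_command", "data": {
  "steps": [
    [0.5,[2.5,-0.1,2.0],0],
    [0.5,[1.5,-0.3,3.0],0],
    [0.5,[0,0,3.0],0],
    [0.5,[0,0,3.0],0],
    [0.5,[0,0,1.1],0]
  ]
}}

```text
clock: 12.17
eef_pos: [733.4, -215.6, -0.2]
eef_rot: [-3.141, 0.001, 0.029]
wrist_force: [-20.7, 9.8, 66.6]
finger_gap: 46.8
```

>>> {"op": "arm_command", "data": {
  "steps": [
    [0.1,[0,0,0],0],
    [0.0,[0,0,0],0],
    [0.0,[0,0,0],0],
    [0.0,[0,0,0],0]
  ]
}}

```text
clock: 12.5
eef_pos: [734.0, -216.4, 0.3]
eef_rot: [3.141, -0.002, 0.029]
wrist_force: [-1.4, -0.6, 6.4]
finger_gap: 23.7
```

>>> {"op": "arm_command", "data": {
  "steps": [
    [0.0,[0,0,-1.5],0],
    [0.0,[0,0,-4.0],0],
    [0.0,[-1.0,0,-4.0],0],
    [0.0,[-3.2,0.8,-2.0],0],
    [0.0,[-4.0,1.2,0],0]
  ]
}}

```text
clock: 12.92
eef_pos: [654.2, -238.2, 120.5]
eef_rot: [3.138, -0.009, 0.031]
wrist_force: [1.3, -1.7, -0.4]
finger_gap: 21.4
```

>>> {"op": "arm_command", "data": {
  "steps": [
    [0.0,[-3.0,1.2,0],0],
    [0.0,[-1.8,1.0,1.0],0],
    [0.0,[0,0.4,2.0],0],
    [0.0,[0,0,2.0],0],
    [0.0,[0,0,1.5],0]
  ]
}}

```text
clock: 13.33
eef_pos: [604.6, -266.3, 48.8]
eef_rot: [3.141, -0.0, 0.028]
wrist_force: [0.1, -1.4, -1.1]
finger_gap: 21.2
```

```bash
python3 -c "
from look import *
st()"
```

```text
t13.33 [ 604.6 -266.3   48.8] [ 3.141 -0.     0.028] F [ 0.1 -1.4 -1.1] gap21.2
```

>>> {"op": "arm_command", "data": {
  "steps": [
    [0.0,[0,0,0],0],
    [0.36,[0,0,0],0],
    [0.36,[0,0,0],0],
    [0.36,[0,0,-1.5],0],
    [0.5,[0,0,-3.5],0]
  ]
}}

```text
clock: 13.75
eef_pos: [603.6, -265.0, 96.5]
eef_rot: [-3.139, 0.005, 0.029]
wrist_force: [-0.8, 0.1, 0.1]
finger_gap: 37.7
```

>>> {"op": "arm_command", "data": {
  "steps": [
    [0.5,[1.5,-0.3,-2.5],0],
    [0.5,[3.5,-0.5,0],0],
    [0.5,[4.0,-0.5,0],0],
    [0.5,[2.5,-0.5,1.0],0]
  ]
}}

```text
clock: 14.08
eef_pos: [722.9, -244.1, 118.6]
eef_rot: [3.139, -0.007, 0.029]
wrist_force: [-0.6, 0.3, 1.7]
finger_gap: 47.1
```

```bash
python3 -c "
from look import *
st();shot('side',(360,230,130,130,5),'s16');plan(737,-242,60,0.03)"
```

```text
t14.08 [ 722.9 -244.1  118.6] [ 3.139 -0.007  0.029] F [-0.6  0.3  1.7] gap47.1
[0.65, 0.03, 2.63] 0.001
[0.65, 0.03, 2.63] 0.001
```

View pics/s16.png

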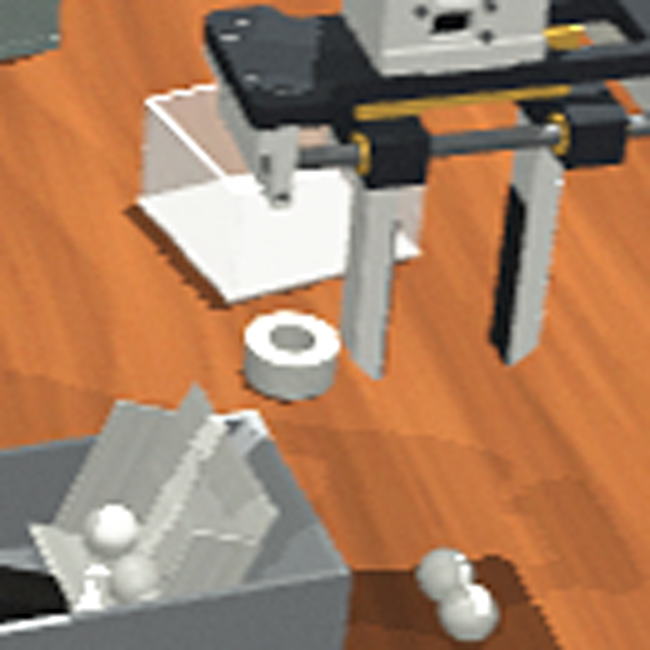

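>>> {"op": "arm_command", "data": {
  "steps": [
    [0.5,[1.0,0,2.5],0],
    [0.5,[0.2,0,3.0],0],
    [0.5,[0,0,3.0],0],
    [0.5,[0,0,2.4],0],
    [0.5,[0,0,0.4],0]
  ]
}}

```text
clock: 14.55
eef_pos: [731.6, -244.0, 0.4]
eef_rot: [3.142, -0.0, 0.029]
wrist_force: [-2.2, 1.4, 5.1]
finger_gap: 47.0
```

>>> {"op": "arm_command", "data": {
  "steps": [
    [0.1,[0,0,0],0],
    [0.0,[0,0,0],0],
    [0.0,[0,0,0],0],
    [0.0,[0,0,0],0]
  ]
}}

```text
clock: 14.88
eef_pos: [731.8, -244.3, 1.7]
eef_rot: [3.141, -0.001, 0.029]
wrist_force: [0.1, -0.2, 0.0]
finger_gap: 24.0
```

>>> {"op": "arm_command", "data": {
  "steps": [
    [0.0,[0,0,-1.5],0],
    [0.0,[0,0,-4.0],0],
    [0.0,[-1.0,0,-4.0],0],
    [0.0,[-3.4,0.1,-2.0],0],
    [0.0,[-4.0,0.2,0],0]
  ]
}}

```text
clock: 15.3
eef_pos: [649.3, -249.8, 122.6]
eef_rot: [3.137, -0.009, 0.03]
wrist_force: [1.5, -1.5, 0.4]
finger_gap: 21.1
```

```bash
python3 -c "
from look import *
st();shot('side',(360,230,130,130,5),'s17')
q,d=manip.camera('top');cv2.imwrite('pics/t17.png',q[:,:,::-1]);crop(q[:,:,::-1],330,110,120,170,4,'pics/t17c.png')
plan(605,-244,50,0.03)"
```

```text
t15.30 [ 649.3 -249.8  122.6] [ 3.137 -0.009  0.03 ] F [ 1.5 -1.5  0.4] gap21.1
[-1.82, -0.31, 3.29] -0.001
[-1.82, -0.32, 3.29] -0.001
```

View pics/s17.png

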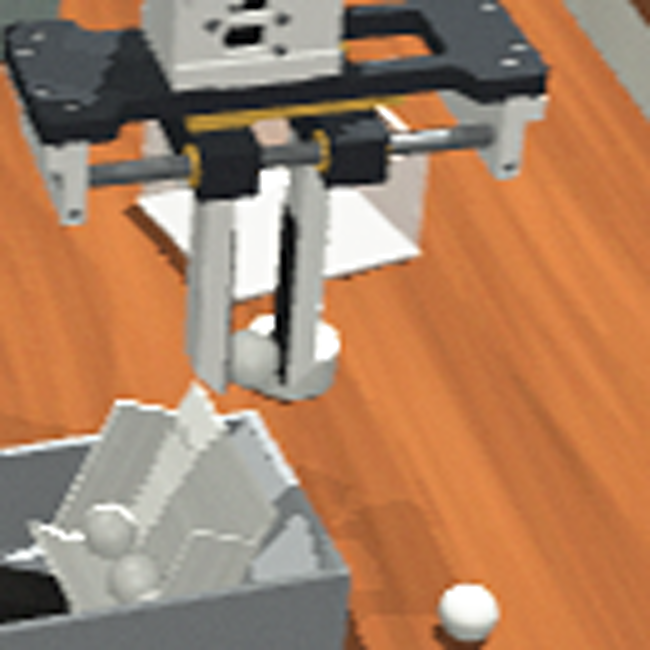

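View pics/t17c.png

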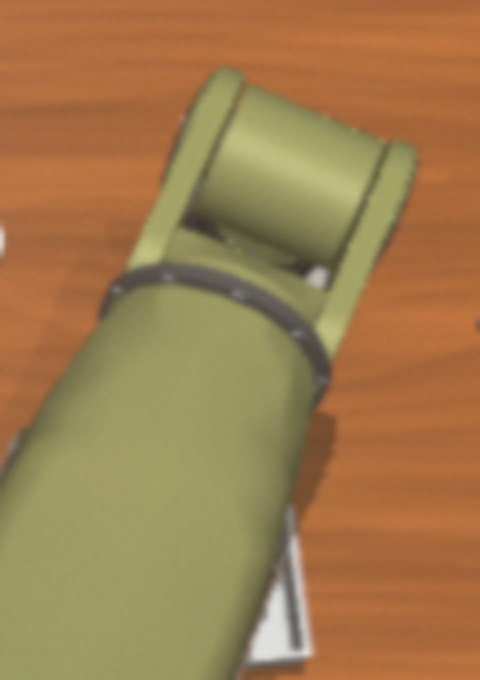

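>>> {"op": "arm_command", "data": {
  "steps": [
    [0.0,[-3.3,-0.3,0],0],
    [0.0,[-1.4,-0.3,1.0],0],
    [0.0,[0,0,2.0],0],
    [0.0,[0,0,2.0],0],
    [0.0,[0,0,0.9],0]
  ]
}}

```text
clock: 15.82
eef_pos: [600.0, -244.8, 55.6]
eef_rot: [-3.141, 0.001, 0.029]
wrist_force: [-0.3, -0.7, -1.4]
finger_gap: 20.9
```

>>> {"op": "arm_command", "data": {
  "steps": [
    [0.0,[0,0,0],0],
    [0.36,[0,0,0],0],
    [0.36,[0,0,0],0],
    [0.36,[0,0,-1.5],0],
    [0.5,[0,0,-3.5],0]
  ]
}}

```text
clock: 16.23
eef_pos: [599.0, -244.2, 104.2]
eef_rot: [-3.139, 0.005, 0.029]
wrist_force: [0.0, 0.4, -0.1]
finger_gap: 37.8
```

```bash
python3 -c "
from look import *
st();shot('side',(360,230,130,130,5),'s18')
plan(735,-261,60,0.03)"
```

```text
t16.23 [ 599.  -244.2  104.2] [-3.139  0.005  0.029] F [ 0.   0.4 -0.1] gap37.8
[3.3, 0.48, 1.37] -0.0
[3.3, 0.48, 1.37] -0.0
[3.3, 0.48, 1.37] -0.0
[3.3, 0.48, 1.37] -0.0
```

View pics/s18.png

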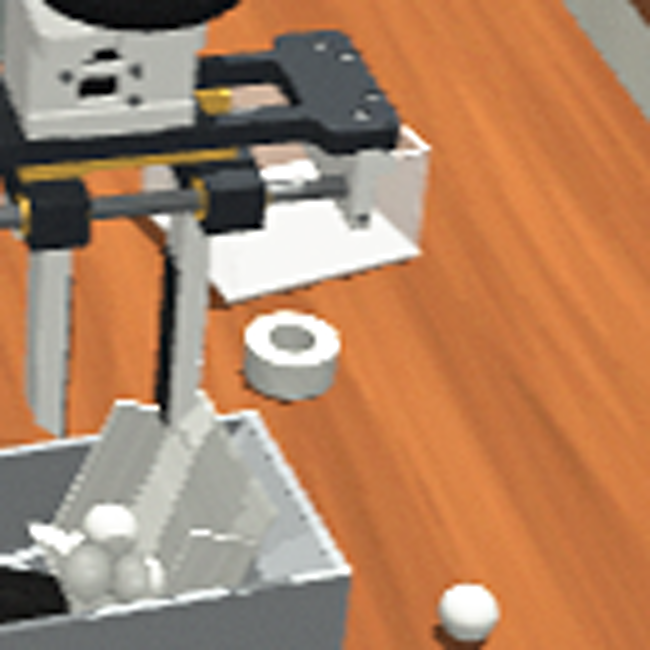

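```bash
python3 -c "
from look import *
st();plan(549,-248,95,-1.42,turn=.121)"
```

```text
t16.28 [ 602.4 -245.8  114.7] [ 3.138 -0.006  0.029] F [ 0.4 -0.5  6.8] gap40.8
[-0.45, 0.01, 0.16] 0.121
[-0.44, 0.06, 0.16] 0.121
[-0.43, 0.11, 0.16] 0.121
[-0.41, 0.16, 0.16] 0.121
[-0.39, 0.21, 0.16] 0.121
[-0.36, 0.26, 0.16] 0.121
[-0.33, 0.3, 0.16] 0.121
[-0.29, 0.34, 0.16] 0.121
[-0.25, 0.37, 0.16] 0.121
[-0.2, 0.4, 0.16] 0.121
[-0.15, 0.42, 0.16] 0.121
[-0.1, 0.43, 0.16] 0.121
```

>>> {"op": "arm_command", "data": {
  "steps": [
    [0.55,[-0.4,0,0],0.12],
    [0.55,[-0.4,0.1,0],0.12],
    [0.55,[-0.4,0.1,0],0.12],
    [0.55,[-0.4,0.2,0.1],0.12],
    [0.55,[-0.4,0.2,0.2],0.12]
  ]
}}

```text
clock: 16.7
eef_pos: [579.9, -246.8, 105.4]
eef_rot: [-3.141, -0.003, -0.577]
wrist_force: [0.1, 0.2, -1.1]
finger_gap: 51.6
```

>>> {"op": "arm_command", "data": {
  "steps": [
    [0.55,[-0.4,0.3,0.2],0.12],
    [0.55,[-0.3,0.3,0.2],0.12],
    [0.55,[-0.3,0.3,0.2],0.12],
    [0.55,[-0.2,0.4,0.2],0.12],
    [0.55,[-0.2,0.4,0.2],0.12]
  ]
}}

```text
clock: 17.12
eef_pos: [557.5, -248.5, 95.1]
eef_rot: [-3.14, -0.002, -1.177]
wrist_force: [0.4, -0.2, -0.4]
finger_gap: 51.8
```

>>> {"op": "arm_command", "data": {
  "steps": [
    [0.55,[-0.2,0.4,0.2],0.12],
    [0.55,[-0.1,0.4,0.2],0.12],
    [0.55,[0,0,0],0.01]
  ]
}}

```text
clock: 17.37
eef_pos: [548.5, -248.3, 90.6]
eef_rot: [-3.14, -0.001, -1.427]
wrist_force: [-0.3, -0.1, -0.2]
finger_gap: 52.0
```

```bash
python3 -c "
from look import *
st();q,d=manip.camera('side');np.save('side19.npy',d);q=q[:,:,::-1];crop(q,275,250,170,130,4.7,'pics/s19.png')
plan(549,-248,95,-1.42,turn=.121)"
```

```text
t17.37 [ 548.5 -248.3   90.6] [-3.140e+00 -1.000e-03 -1.427e+00] F [-0.3 -0.1 -0.2] gap52.0
[-0.03, -0.02, -0.42] -0.001
```

View pics/s19.png

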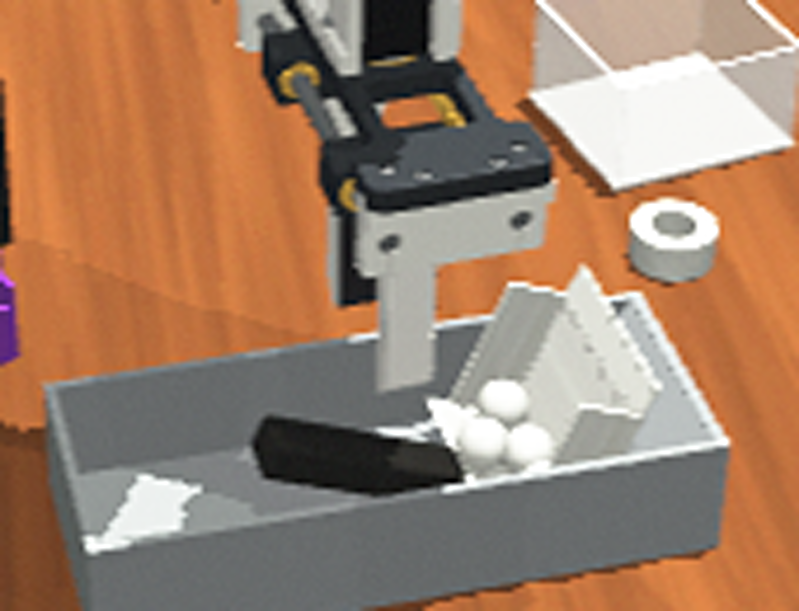

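>>> {"op": "arm_command", "data": {
  "steps": [
    [0.55,[0,0,1.5],0],
    [0.55,[0,0,2.0],0],
    [0.55,[0,0,2.0],0],
    [0.55,[0,0,1.5],0],
    [0.55,[0,0,0.5],0]
  ]
}}

```text
clock: 17.83
eef_pos: [548.1, -247.7, 13.0]
eef_rot: [3.14, 0.001, -1.417]
wrist_force: [-0.4, 0.7, -0.0]
finger_gap: 52.0
```

```bash
python3 -c "
from look import *
st();q,d=manip.camera('side');q=q[:,:,::-1];crop(q,275,250,170,130,4.7,'pics/s20.png')"
```

```text
t17.83 [ 548.1 -247.7   13. ] [ 3.140e+00  1.000e-03 -1.417e+00] F [-0.4  0.7 -0. ] gap52.0
```

View pics/s20.png

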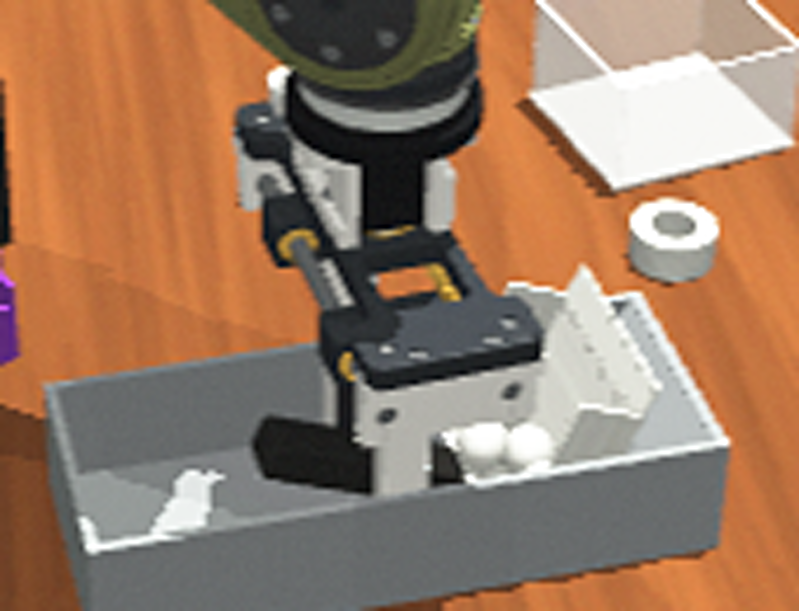

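>>> {"op": "arm_command", "data": {
  "steps": [
    [0.2,[0,0,0],0],
    [0.0,[0,0,0],0],
    [0.0,[0,0,0],0],
    [0.0,[0,0,0],0]
  ],
  "force": 58
}}

```text
clock: 18.22
eef_pos: [548.9, -248.3, 15.6]
eef_rot: [-3.14, -0.001, -1.42]
wrist_force: [-0.1, -0.5, -0.3]
finger_gap: 28.8
```

>>> {"op": "arm_command", "data": {
  "steps": [
    [0.0,[0,0,0],0],
    [0.0,[0,0,-0.3],0],
    [0.0,[0,0,-0.5],0],
    [0.0,[0,0,-0.7],0]
  ]
}}

```text
clock: 18.55
eef_pos: [547.9, -247.8, 29.5]
eef_rot: [3.14, 0.001, -1.421]
wrist_force: [0.6, 0.3, -3.1]
finger_gap: 21.6
```

```bash
python3 -c "
from look import *
st();q,d=manip.camera('side');q=q[:,:,::-1];crop(q,275,250,170,130,4.7,'pics/s21.png')"
```

```text
t18.55 [ 547.9 -247.8   29.5] [ 3.140e+00  1.000e-03 -1.421e+00] F [ 0.6  0.3 -3.1] gap21.6
```

View pics/s21.png

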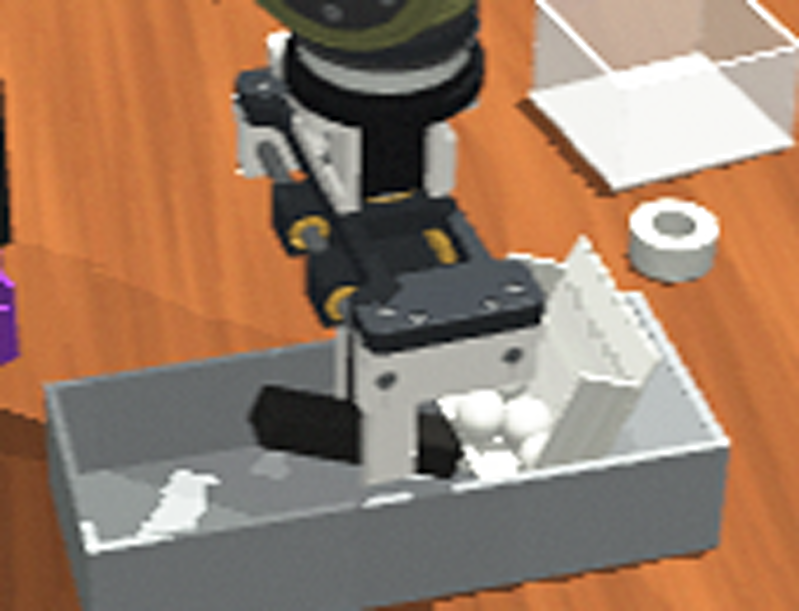

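>>> {"op": "arm_command", "data": {
  "steps": [
    [0.0,[0,0,-1.0],0],
    [0.0,[0,0.1,-1.3],0],
    [0.0,[0,0.1,-1.5],0],
    [0.0,[0,0.1,-1.5],0],
    [0.0,[0,0.1,-1.5],0]
  ]
}}

```text
clock: 19.02
eef_pos: [544.4, -248.7, 99.5]
eef_rot: [-3.141, -0.0, -1.421]
wrist_force: [0.1, 0.3, -3.6]
finger_gap: 21.8
```

```bash
python3 -c "
from look import *
st();q,d=manip.camera('side');np.save('side22.npy',d);q=q[:,:,::-1];crop(q,275,210,170,130,4.7,'pics/s22.png');st()"
```

```text
t19.02 [ 544.4 -248.7   99.5] [-3.141 -0.    -1.421] F [ 0.1  0.3 -3.6] gap21.8
t19.07 [ 545.5 -249.3  102.7] [-3.138e+00 -3.000e-03 -1.421e+00] F [ 0.9 -1.3  0.3] gap21.5
```

View pics/s22.png

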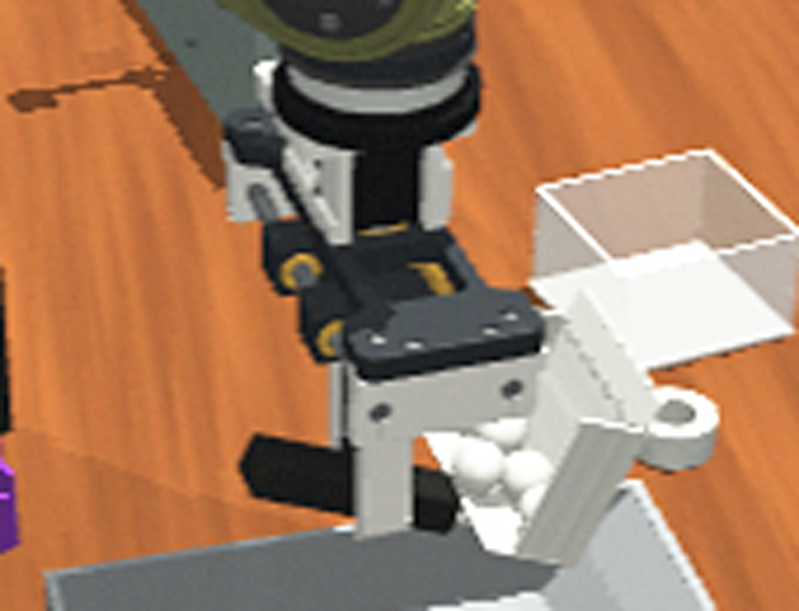

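```bash
python3 -c "
from look import *
st();plan(558,240,226,-1.386,vmax=32)"
```

```text
t19.07 [ 545.5 -249.3  102.7] [-3.138e+00 -3.000e-03 -1.421e+00] F [ 0.9 -1.3  0.3] gap21.5
[-3.01, -0.53, -0.77] -0.002
[-3.01, -0.54, -0.77] -0.002
[-3.01, -0.55, -0.77] -0.002
[-3.01, -0.55, -0.77] -0.002
[-3.01, -0.56, -0.77] -0.002
[-3.01, -0.57, -0.77] -0.002
[-3.01, -0.57, -0.77] -0.002
[-3.0, -0.58, -0.77] -0.002
[-3.0, -0.59, -0.77] -0.002
[-3.0, -0.59, -0.77] -0.002
[-3.0, -0.6, -0.77] -0.002
[-3.0, -0.61, -0.77] -0.002
[-3.0, -0.61, -0.77] -0.002
[-3.0, -0.62, -0.77] -0.002
[-2.99, -0.63, -0.77] -0.002
[-2.99, -0.63, -0.77] -0.002
```

>>> {"op": "arm_command", "data": {
  "steps": [
    [0,[-0.6,-0.1,-1.0],0],
    [0,[-1.4,-0.2,-1.3],0],
    [0,[-2.0,-0.4,-1.4],0],
    [0,[-2.5,-0.5,-1.4],-0.01],
    [0,[-2.8,-0.5,-1.4],-0.01]
  ]
}}

```text
clock: 19.48
eef_pos: [546.7, -153.1, 163.2]
eef_rot: [3.141, 0.0, -1.402]
wrist_force: [1.5, 0.3, -2.7]
finger_gap: 21.3
```

>>> {"op": "arm_command", "data": {
  "steps": [
    [0,[-3.0,-0.6,-1.2],-0.01],
    [0,[-3.0,-0.6,-1.2],0],
    [0,[-3.0,-0.6,-1.0],0],
    [0,[-3.0,-0.6,-1.0],0],
    [0,[-3.0,-0.6,-1.0],0]
  ]
}}

```text
clock: 19.9
eef_pos: [549.4, 0.7, 217.2]
eef_rot: [3.141, 0.0, -1.391]
wrist_force: [1.0, -0.2, -4.6]
finger_gap: 21.5
```

```bash
python3 -c "
from look import *
st();plan(558,240,226,-1.386,vmax=30)"
```

```text
t19.90 [549.4   0.7 217.2] [ 3.141  0.    -1.391] F [ 1.  -0.2 -4.6] gap21.5
[-2.92, -0.64, -0.11] -0.001
[-2.92, -0.64, -0.11] -0.001
[-2.92, -0.64, -0.11] -0.001
[-2.92, -0.65, -0.11] -0.001
[-2.92, -0.65, -0.11] -0.001
[-2.92, -0.65, -0.11] -0.001
[-2.92, -0.65, -0.11] -0.001
[-2.92, -0.65, -0.11] -0.001
```

>>> {"op": "arm_command", "data": {
  "steps": [
    [0,[-3.0,-0.6,-0.6],0],
    [0,[-3.0,-0.6,-0.4],0],
    [0,[-3.0,-0.6,-0.2],0],
    [0,[-3.0,-0.6,0],0],
    [0,[-2.8,-0.6,0],0]
  ]
}}

```text
clock: 20.32
eef_pos: [552.4, 151.9, 228.8]
eef_rot: [3.141, 0.0, -1.391]
wrist_force: [0.3, 0.2, -4.0]
finger_gap: 21.8
```

>>> {"op": "arm_command", "data": {
  "steps": [
    [0,[-2.4,-0.6,0],0],
    [0,[-2.0,-0.6,0],0],
    [0,[-1.5,-0.5,0],0],
    [0,[-0.8,-0.4,0],0],
    [0,[-0.2,0,0],0]
  ]
}}

```text
clock: 20.73
eef_pos: [561.4, 222.5, 228.3]
eef_rot: [3.141, 0.0, -1.39]
wrist_force: [0.4, -0.8, -4.4]
finger_gap: 21.5
```

```bash
cat >> look.py <<'E'
def dispframe():
    s,p,r=pose();a=np.radians(100.6);d=p[:2]-np.array([590,314.7]);print("disp xy",(np.cos(a)*d[0]+np.sin(a)*d[1]).round(1),(-np.sin(a)*d[0]+np.cos(a)*d[1]).round(1),p[2].round(1))
E
python3 -c "
from look import *
st();dispframe();shot('side',(270,80,150,150,4),'s23');shot('top',(105,130,160,140,4),'t23');st()"
```

```text
t20.73 [561.4 222.5 228.3] [ 3.141  0.    -1.39 ] F [ 0.4 -0.8 -4.4] gap21.5
disp xy -85.4 45.0 228.3
t20.83 [561.4 221.1 228.4] [ 3.141 -0.    -1.391] F [ 0.4  0.4 -2.8] gap21.9
```

View pics/s23.png

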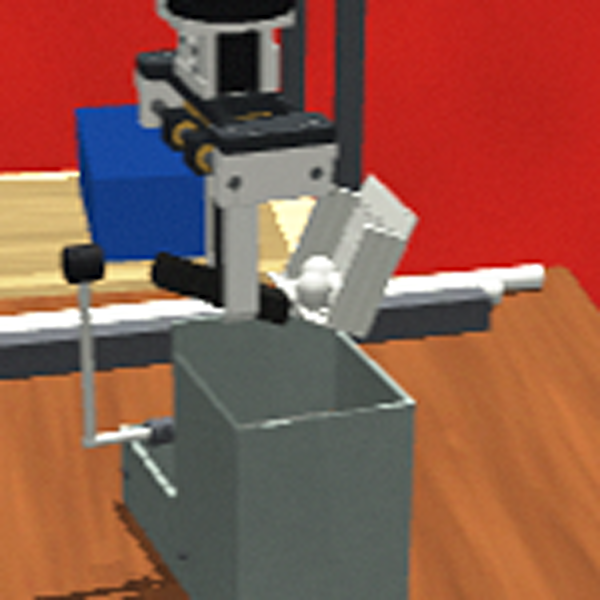

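View pics/t23.png

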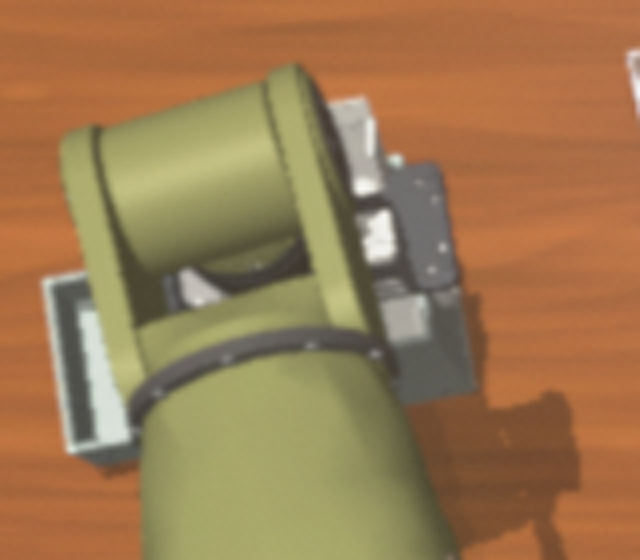

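>>> {"op": "arm_command", "data": {
  "steps": [
    [0,[-1.0,0,0],0],
    [0,[-0.8,0,0],0],
    [0,[0,0,0],0]
  ],
  "force": 35
}}

```text
clock: 21.08
eef_pos: [557.9, 240.1, 228.7]
eef_rot: [-3.141, 0.0, -1.391]
wrist_force: [-0.4, -0.2, -3.5]
finger_gap: 21.6
```

>>> {"op": "arm_command", "data": {
  "steps": [
    [0,[0,0,0],0]
  ],
  "force": 22
}}

```text
clock: 21.17
eef_pos: [558.1, 239.3, 228.6]
eef_rot: [3.142, -0.0, -1.391]
wrist_force: [-0.5, 0.3, -3.4]
finger_gap: 21.8
```

```bash
python3 -c "
from look import *
st();dispframe();shot('side',(300,100,100,100,6),'s24')"
```

```text
t21.17 [558.1 239.3 228.6] [ 3.142 -0.    -1.391] F [-0.5  0.3 -3.4] gap21.8
disp xy -68.2 45.2 228.6
```

View pics/s24.png

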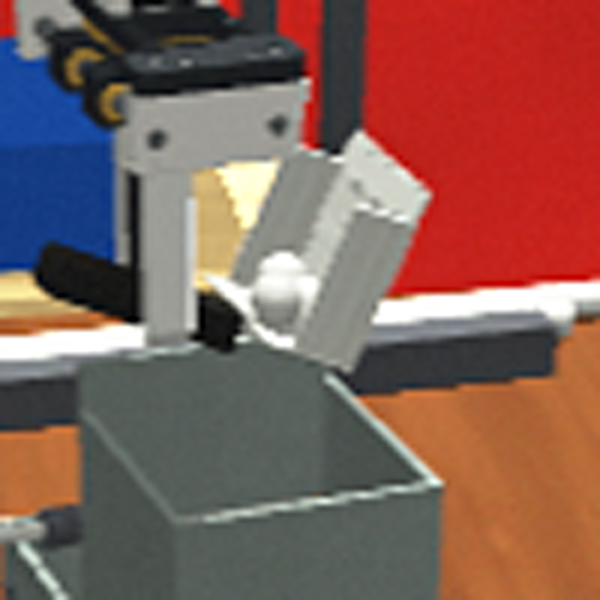

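>>> {"op": "arm_command", "data": {
  "steps": [
    [0,[0,0,0],0]
  ],
  "force": 15
}}

```text
clock: 21.3
eef_pos: [558.3, 238.9, 228.7]
eef_rot: [-3.141, -0.0, -1.391]
wrist_force: [0.2, 0.3, -3.0]
finger_gap: 22.2
```

```bash
python3 -c "
from look import *
st();shot('side',(300,100,100,100,6),'s25');st()"
```

```text
t21.30 [558.3 238.9 228.7] [-3.141 -0.    -1.391] F [ 0.2  0.3 -3. ] gap22.2
t21.35 [558.4 238.9 228.7] [-3.141 -0.    -1.391] F [-0.7 -0.1 -3.6] gap22.2
```

View pics/s25.png

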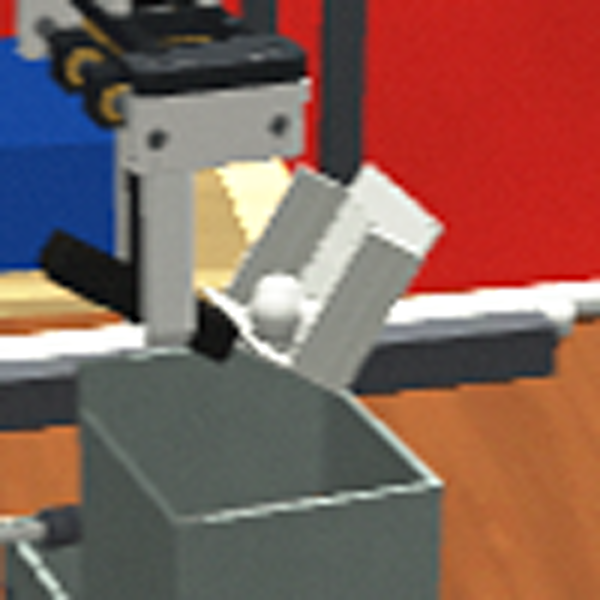

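>>> {"op": "arm_command", "data": {
  "steps": [
    [0,[0,0,0],0]
  ],
  "force": 17
}}

```text
clock: 21.43
eef_pos: [558.3, 238.9, 228.6]
eef_rot: [-3.142, -0.0, -1.391]
wrist_force: [0.4, -0.3, -4.6]
finger_gap: 21.9
```

```bash
python3 -c "
from look import *
shot('side',(300,100,100,100,6),'s26');st()"
```

```text
t21.48 [558.2 238.9 228.5] [ 3.141 -0.    -1.391] F [-0.3 -0.4 -4.4] gap21.8
```

View pics/s26.png

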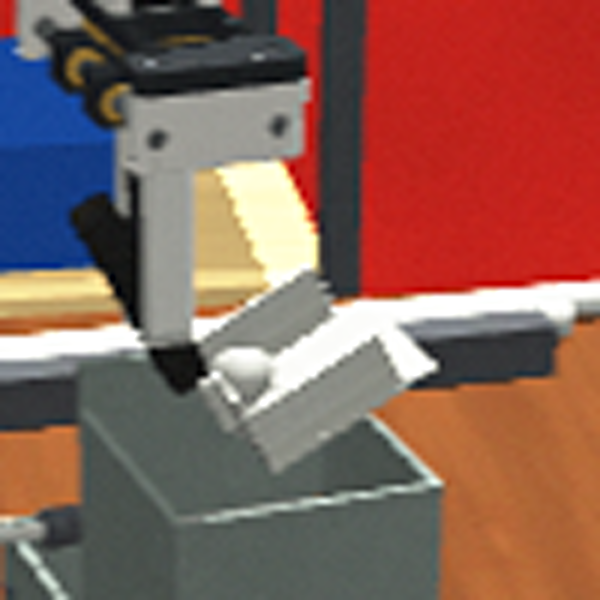

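>>> {"op": "arm_command", "data": {
  "steps": [
    [0,[0,0,0],0]
  ],
  "force": 30
}}

```text
clock: 21.57
eef_pos: [558.2, 239.0, 228.5]
eef_rot: [3.141, -0.0, -1.391]
wrist_force: [-0.0, -0.6, -2.9]
finger_gap: 22.1
```

```bash
python3 -c "
from look import *
shot('side',(300,100,100,100,6),'s27');st()"
```

```text
t21.62 [558.3 239.  228.5] [ 3.142 -0.    -1.391] F [-0.9  0.7 -3.6] gap21.7
```

View pics/s27.png

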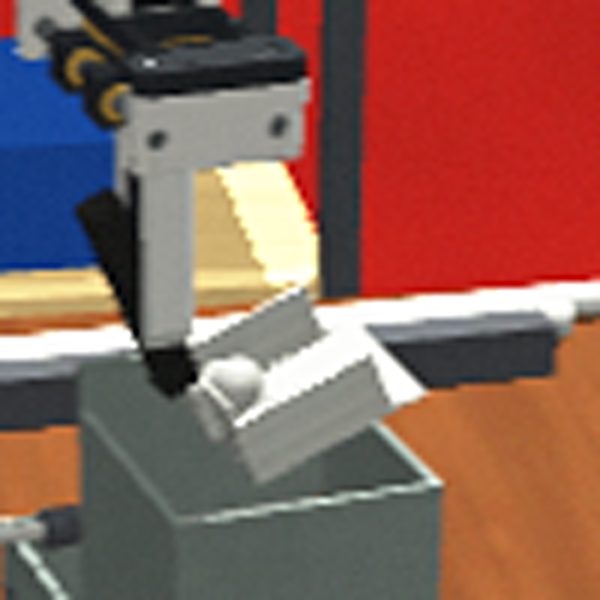

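>>> {"op": "arm_command", "data": {
  "steps": [
    [0,[0,0,0],0]
  ],
  "force": 12
}}

```text
clock: 21.7
eef_pos: [558.3, 239.1, 228.6]
eef_rot: [-3.141, 0.0, -1.391]
wrist_force: [-0.1, 0.1, -3.4]
finger_gap: 22.0
```

```bash
python3 -c "
from look import *
shot('side',(300,100,100,100,6),'s28');st()"
```

```text
t21.75 [558.3 239.1 228.6] [-3.142  0.    -1.391] F [ 0.3 -0.7 -4. ] gap22.0
```

View pics/s28.png

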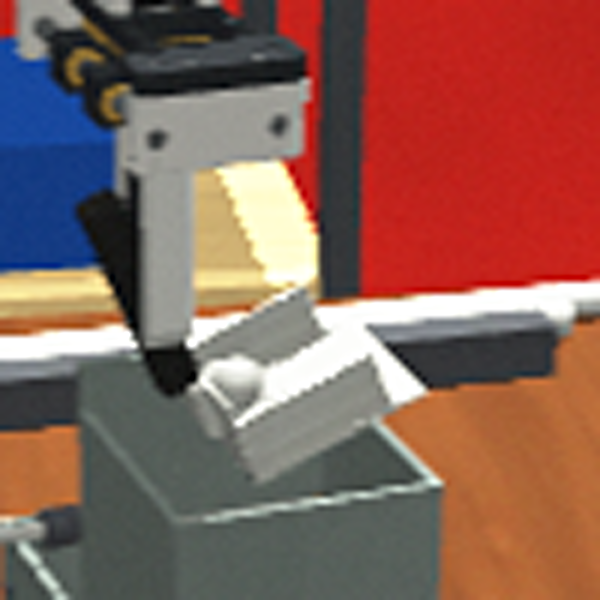

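>>> {"op": "arm_command", "data": {
  "steps": [
    [0,[0,0.7,-0.3],0],
    [0,[0,0.6,-0.3],0],
    [0,[0,0,0],0]
  ],
  "force": 20
}}

```text
clock: 22.0
eef_pos: [544.7, 236.8, 235.7]
eef_rot: [-3.14, 0.0, -1.391]
wrist_force: [-0.1, 0.7, -3.6]
finger_gap: 21.8
```

>>> {"op": "arm_command", "data": {
  "steps": [
    [0,[0,0,0],0]
  ],
  "force": 9
}}

```text
clock: 22.08
eef_pos: [545.3, 236.9, 235.3]
eef_rot: [-3.14, 0.0, -1.391]
wrist_force: [0.3, -0.3, -4.6]
finger_gap: 22.1
```

```bash
python3 -c "
from look import *
shot('side',(300,100,100,100,6),'s29');st();dispframe()"
```

```text
t22.13 [545.4 236.9 235. ] [-3.141  0.    -1.391] F [-0.6 -0.8 -3.8] gap22.0
disp xy -68.3 58.2 235.0
```

View pics/s29.png

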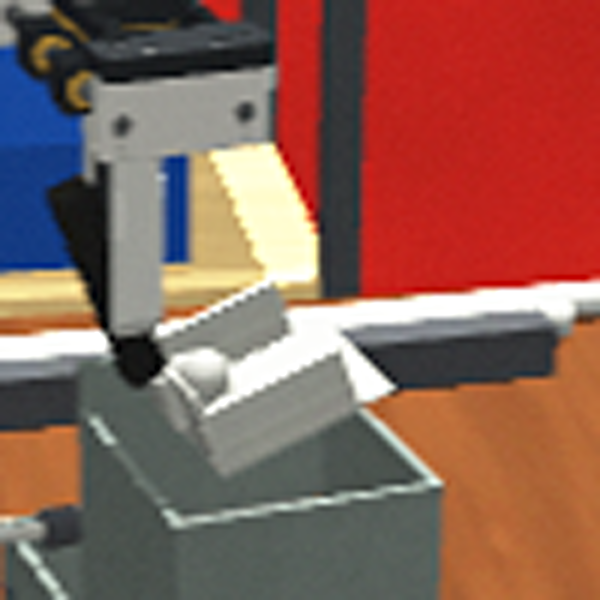

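>>> {"op": "arm_command", "data": {
  "steps": [
    [0,[0,0,0],0]
  ],
  "force": 9
}}

```text
clock: 22.22
eef_pos: [545.4, 236.8, 234.6]
eef_rot: [-3.141, 0.0, -1.391]
wrist_force: [-0.5, -0.0, -4.2]
finger_gap: 22.0
```

```bash
python3 -c "
from look import *
shot('side',(300,100,100,100,6),'s30');st()"
```

```text
t22.27 [545.5 236.8 234.5] [ 3.141 -0.    -1.391] F [ 0.7  0.1 -4.2] gap22.1
```

View pics/s30.png

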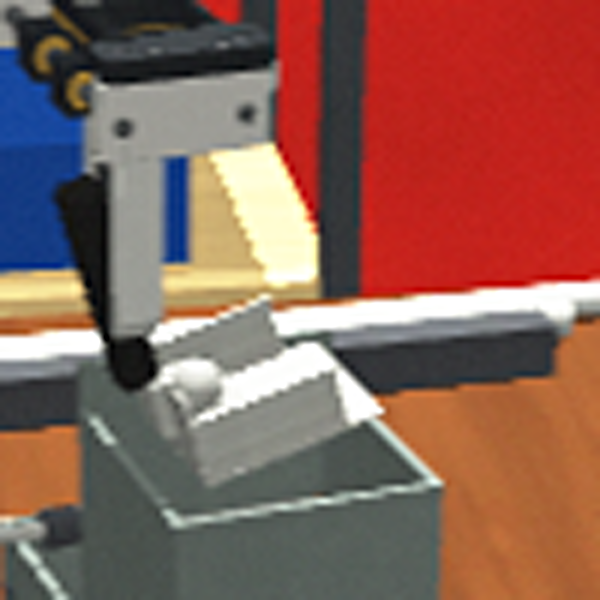

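>>> {"op": "arm_command", "data": {
  "steps": [
    [0,[0,0,0],0]
  ],
  "force": 9
}}

```text
clock: 22.35
eef_pos: [545.5, 236.8, 234.4]
eef_rot: [3.141, -0.0, -1.391]
wrist_force: [0.1, -0.6, -3.5]
finger_gap: 21.9
```

```bash
python3 -c "
from look import *
shot('side',(300,100,100,100,6),'s31');st()"
```

```text
t22.40 [545.5 236.8 234.4] [ 3.141 -0.    -1.391] F [ 0.  -0.4 -3.9] gap21.9
```

View pics/s31.png

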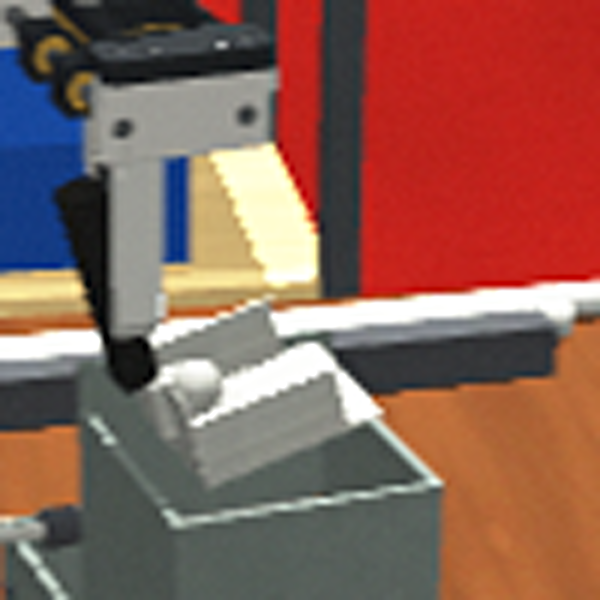

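>>> {"op": "arm_command", "data": {
  "steps": [
    [0,[0,0,0],0],
    [0,[0,0,0],0]
  ],
  "force": 7
}}

```text
clock: 22.57
eef_pos: [545.5, 236.8, 234.5]
eef_rot: [3.142, -0.0, -1.391]
wrist_force: [-1.1, 0.4, -3.6]
finger_gap: 22.1
```

```bash
python3 -c "
from look import *
shot('side',(300,100,100,100,6),'s32');st()"
```

```text
t22.62 [545.5 236.8 234.5] [ 3.141 -0.    -1.391] F [-0.4  0.3 -3.3] gap21.9
```

View pics/s32.png

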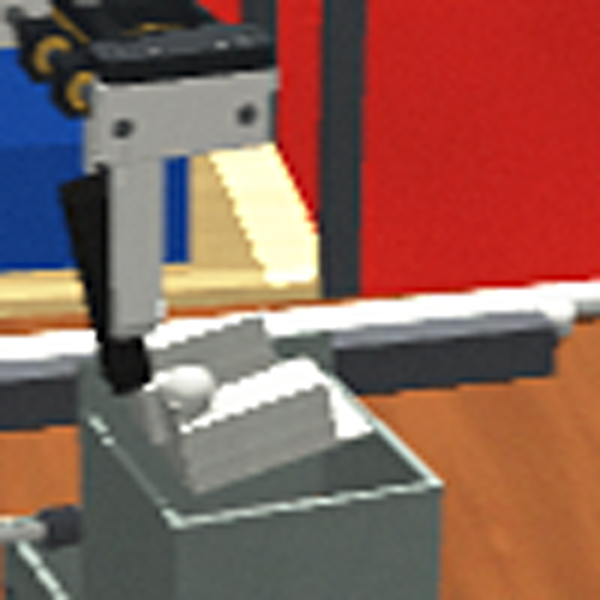

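>>> {"op": "arm_command", "data": {
  "steps": [
    [0,[0,0,0],0],
    [0,[0,0,0],0]
  ],
  "force": 7
}}

```text
clock: 22.78
eef_pos: [545.5, 236.8, 234.5]
eef_rot: [3.142, 0.0, -1.391]
wrist_force: [-0.2, -0.9, -4.6]
finger_gap: 22.0
```

```bash
python3 -c "
from look import *
shot('side',(300,100,100,100,6),'s33');st()"
```

```text
t22.83 [545.4 236.8 234.5] [ 3.142 -0.    -1.391] F [-0.4  0.2 -4.1] gap22.0
```

View pics/s33.png

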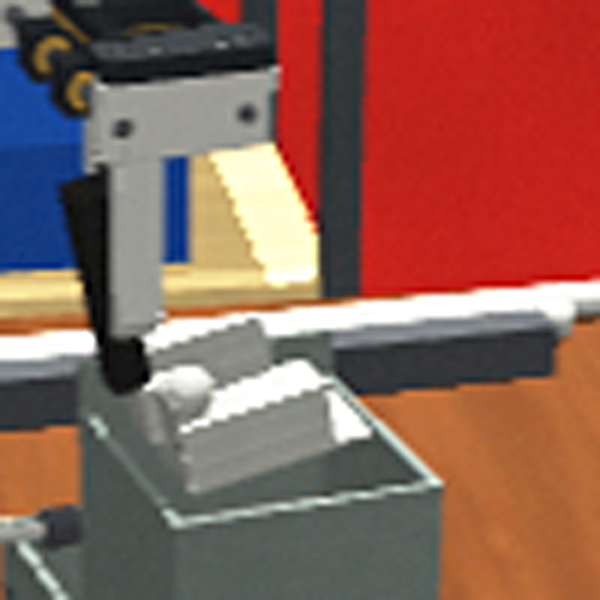

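>>> {"op": "arm_command", "data": {
  "steps": [
    [0,[0,0,0],0],
    [0,[0,0,0],0]
  ],
  "force": 5.5
}}

```text
clock: 23.0
eef_pos: [545.5, 236.8, 234.6]
eef_rot: [-3.142, -0.0, -1.391]
wrist_force: [-0.1, 0.8, -3.9]
finger_gap: 21.9
```

```bash
python3 -c "
from look import *
shot('side',(300,100,100,100,6),'s34');st()"
```

```text
t23.05 [545.4 236.8 234.6] [ 3.142  0.    -1.391] F [-0.3  0.5 -3.7] gap22.0
```

View pics/s34.png

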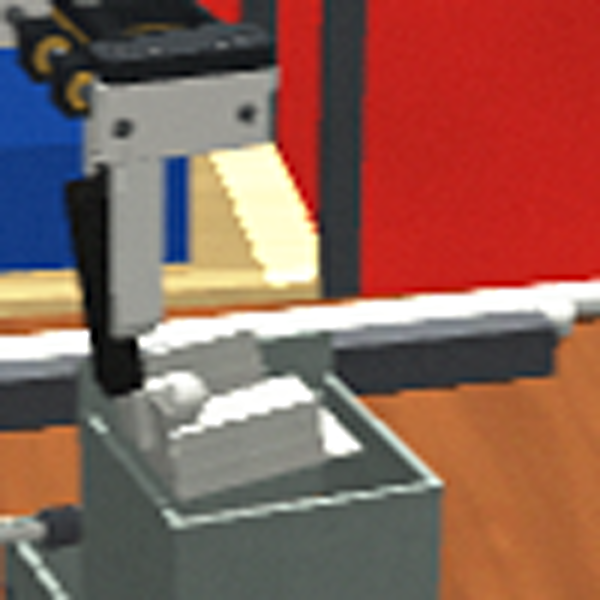

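>>> {"op": "arm_command", "data": {
  "steps": [
    [0,[0,0,0],0],
    [0,[0,0,0],0],
    [0,[0,0,0],0]
  ],
  "force": 4.5
}}

```text
clock: 23.3
eef_pos: [545.5, 236.8, 234.7]
eef_rot: [-3.141, 0.0, -1.391]
wrist_force: [-0.4, -0.7, -3.5]
finger_gap: 22.0
```

```bash
python3 -c "
from look import *
shot('side',(300,100,100,100,6),'s35');st()"
```

```text
t23.35 [545.5 236.8 234.7] [-3.141 -0.    -1.391] F [-0.  -0.1 -2.9] gap22.0
```

View pics/s35.png

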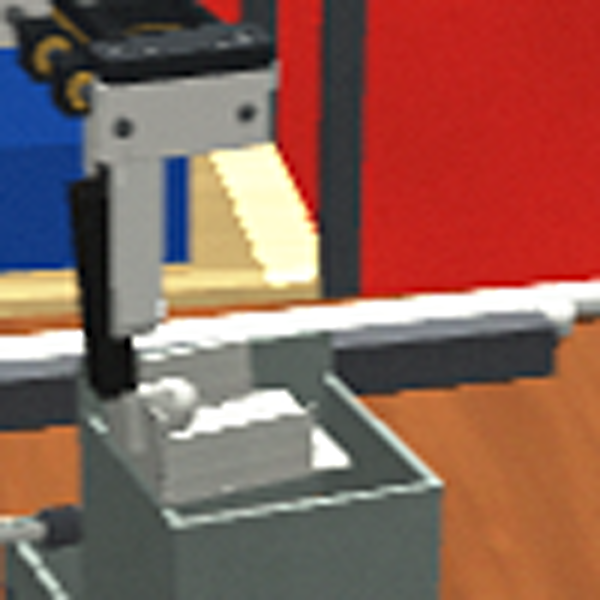

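>>> {"op": "arm_command", "data": {
  "steps": [
    [0,[0,0,0],0],
    [0,[0,0,0],0],
    [0,[0,0,0],0]
  ],
  "force": 3.6
}}

```text
clock: 23.6
eef_pos: [545.5, 236.8, 234.7]
eef_rot: [-3.141, -0.0, -1.391]
wrist_force: [1.6, -0.7, -1.8]
finger_gap: 21.6
```

```bash
python3 -c "
from look import *
shot('side',(300,100,100,100,6),'s36');st()"
```

```text
t23.65 [545.5 236.8 234.6] [-3.141 -0.    -1.391] F [ 0.5 -0.5 -3.2] gap22.0
```

View pics/s36.png

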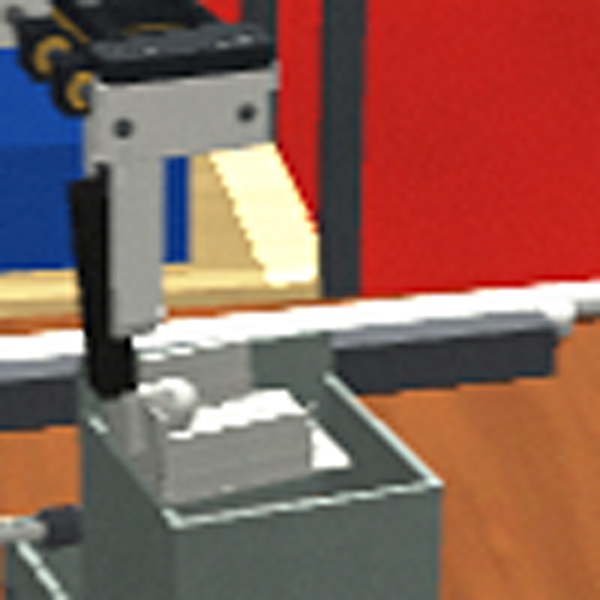

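>>> {"op": "arm_command", "data": {
  "steps": [
    [0,[0,0,0],0],
    [0,[0,-0.3,-0.8],0],
    [0,[0,-0.4,-0.7],0],
    [0,[0,0,0],0]
  ],
  "force": 15
}}

```text
clock: 23.98
eef_pos: [553.4, 238.3, 251.6]
eef_rot: [-3.139, 0.0, -1.391]
wrist_force: [-0.2, -0.0, -2.7]
finger_gap: 21.8
```

>>> {"op": "arm_command", "data": {
  "steps": [
    [0,[0,0,0],0],
    [0,[0,0,0],0]
  ],
  "force": 5
}}

```text
clock: 24.15
eef_pos: [552.3, 238.1, 249.4]
eef_rot: [3.141, -0.0, -1.391]
wrist_force: [0.5, 0.2, -4.2]
finger_gap: 22.0
```

```bash
python3 -c "
from look import *
shot('side',(300,100,100,100,6),'s37');st()"
```

```text
t24.20 [552.2 238.  249.3] [ 3.141 -0.    -1.391] F [-0.5 -0.5 -2.5] gap22.1
```

View pics/s37.png

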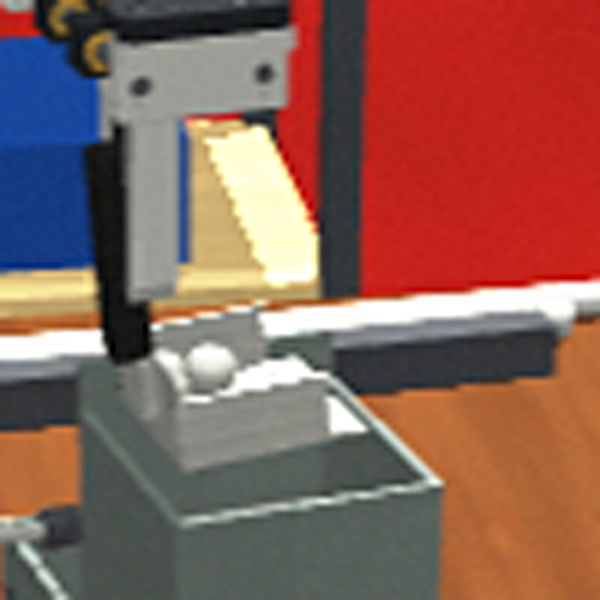

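>>> {"op": "arm_command", "data": {
  "steps": [
    [0,[0,0,0],0],
    [0,[0,0,0],0],
    [0,[0,0,0],0]
  ],
  "force": 4
}}

```text
clock: 24.45
eef_pos: [552.3, 238.1, 249.5]
eef_rot: [3.141, -0.0, -1.391]
wrist_force: [-0.3, -0.2, -3.7]
finger_gap: 21.8
```

```bash
python3 -c "
from look import *
shot('side',(300,100,100,100,6),'s38');st()"
```

```text
t24.50 [552.3 238.1 249.5] [ 3.141  0.    -1.391] F [ 0.4  0.1 -3.8] gap22.1
```

View pics/s38.png

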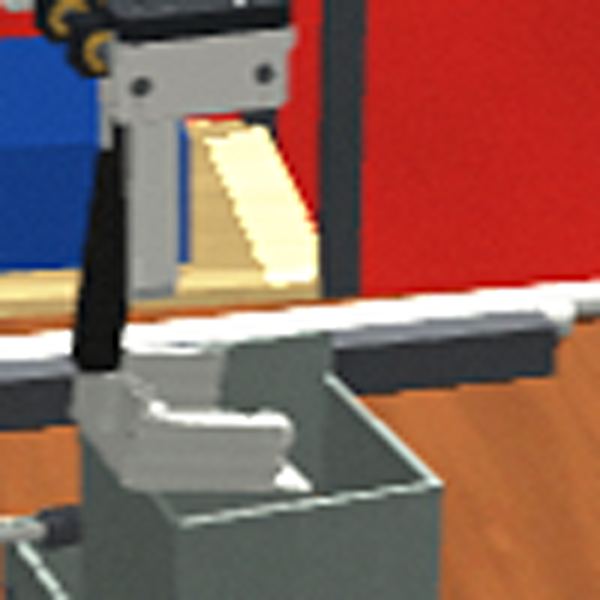

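>>> {"op": "arm_command", "data": {
  "steps": [
    [0,[0,0,0],0],
    [0,[0,0,0],0],
    [0,[0,0,0],0]
  ],
  "force": 6
}}

```text
clock: 24.75
eef_pos: [552.3, 238.1, 249.7]
eef_rot: [-3.141, 0.0, -1.391]
wrist_force: [0.6, 0.4, -3.2]
finger_gap: 21.6
```

```bash
python3 -c "
from look import *
shot('side',(300,100,100,100,6),'s39');shot('top',(105,130,160,140,4),'t39');st()"
```

```text
t24.85 [552.4 238.1 249.7] [-3.141  0.    -1.391] F [-0.2 -0.5 -2.1] gap21.8
```

View pics/s39.png

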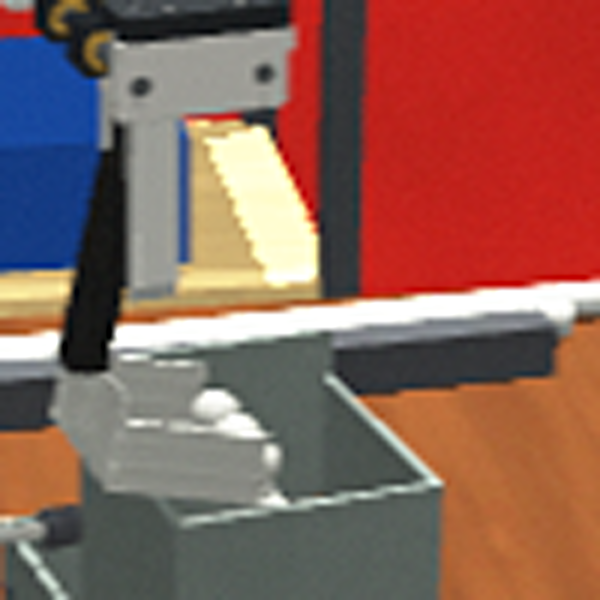

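View pics/t39.png

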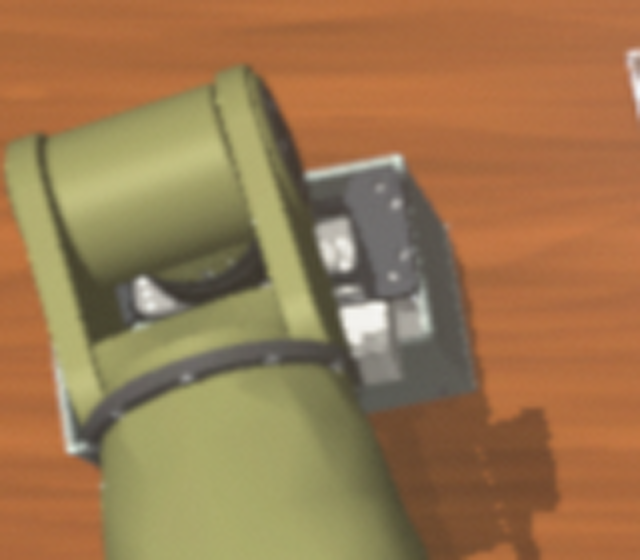

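>>> {"op": "arm_command", "data": {
  "steps": [
    [0,[0,0,0],0],
    [0,[0,0,0],0],
    [0,[0,0,0],0],
    [0,[0,0,0],0]
  ]
}}

```text
clock: 25.18
eef_pos: [552.3, 238.1, 249.7]
eef_rot: [-3.141, 0.0, -1.391]
wrist_force: [0.4, -0.6, -1.5]
finger_gap: 21.8
```

```bash
python3 -c "
from look import *
shot('side',(300,100,100,100,6),'s40');st()"
```

```text
t25.23 [552.4 238.1 249.6] [-3.141  0.    -1.391] F [-0.2 -0.4 -2.4] gap22.1
```

View pics/s40.png

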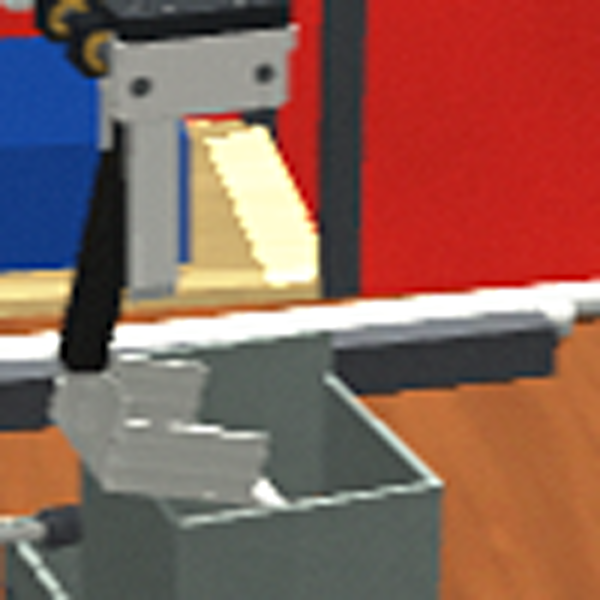

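>>> {"op": "arm_command", "data": {
  "steps": [
    [0,[0,0,0],0],
    [0,[0,0,-1.0],0],
    [0,[0,0,-2.0],0],
    [0,[0.5,0,-2.0],0],
    [0,[2.0,0.5,-1.0],0]
  ],
  "force": 25
}}

```text
clock: 25.65
eef_pos: [552.1, 214.2, 312.6]
eef_rot: [-3.139, 0.001, -1.389]
wrist_force: [2.0, 0.1, -1.0]
finger_gap: 21.7
```

```bash
python3 -c "
from look import *
st();dispframe();q,d=manip.camera('top');np.save('top41.npy',d);cv2.imwrite('pics/t41.png',q[:,:,::-1]);crop(q[:,:,::-1],105,130,200,180,4,'pics/t41c.png')
plan(470,10,220,-1.386)"
```

```text
t25.65 [552.1 214.2 312.6] [-3.139e+00  1.000e-03 -1.389e+00] F [ 2.   0.1 -1. ] gap21.7
disp xy -91.8 55.7 312.6
[3.04, 1.95, 1.57] -0.001
[3.04, 1.95, 1.57] -0.001
[3.03, 1.95, 1.57] -0.001
[3.03, 1.96, 1.57] -0.001
[3.03, 1.96, 1.57] -0.001
[3.03, 1.96, 1.57] -0.001
```

View pics/t41c.png

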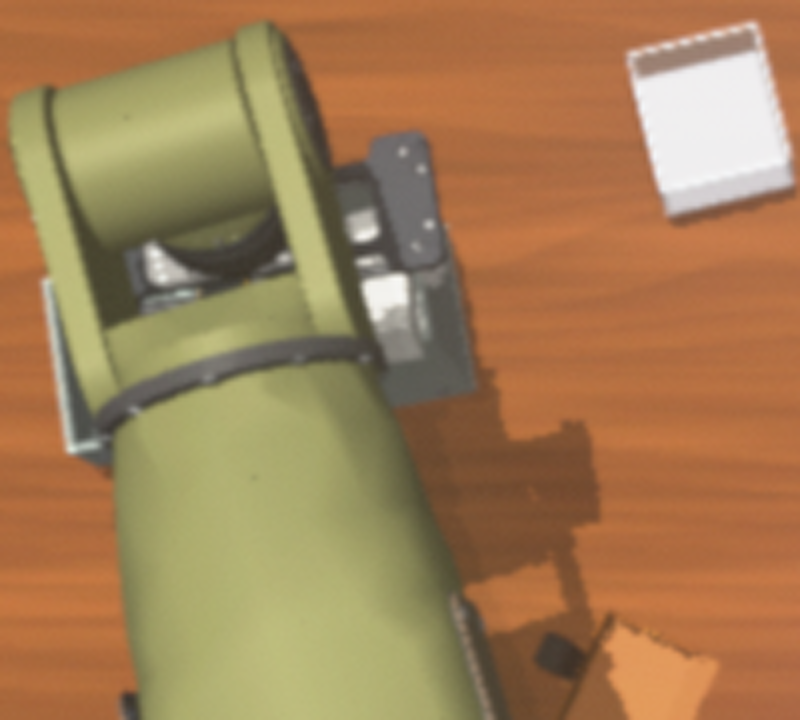

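>>> {"op": "arm_command", "data": {
  "steps": [
    [0,[3.5,0.8,0],0],
    [0,[3.8,1.4,0],0],
    [0,[3.6,2.0,0.5],0],
    [0,[3.4,2.2,2.0],0],
    [0,[3.0,2.2,2.0],0]
  ]
}}

```text
clock: 26.12
eef_pos: [499.2, 28.6, 267.1]
eef_rot: [-3.139, -0.001, -1.391]
wrist_force: [1.4, -0.4, -2.9]
finger_gap: 22.1
```

```bash
python3 -c "
from look import *
st();plan(472,5,150,-1.386)"
```

```text
t26.12 [499.2  28.6 267.1] [-3.139e+00 -1.000e-03 -1.391e+00] F [ 1.4 -0.4 -2.9] gap22.1
[0.46, 0.77, 2.93] -0.001
[0.46, 0.77, 2.93] -0.001
[0.46, 0.77, 2.93] -0.001
[0.46, 0.78, 2.93] -0.001
```

>>> {"op": "arm_command", "data": {
  "steps": [
    [0,[1.2,1.2,2.5],0],
    [0,[0.4,0.8,3.5],0],
    [0,[0,0.5,3.5],0],
    [0,[0,0,2.5],0],
    [0,[0,0,0],0]
  ]
}}

```text
clock: 26.53
eef_pos: [475.7, 10.0, 142.8]
eef_rot: [3.135, 0.001, -1.392]
wrist_force: [-1.3, -0.1, -2.6]
finger_gap: 22.0
```

```bash
python3 -c "
from look import *
st();q,d=manip.camera('side');cv2.imwrite('pics/s42f.png',q[:,:,::-1]);crop(q[:,:,::-1],240,180,130,130,5,'pics/s42.png')"
```

```text
t26.53 [475.7  10.  142.8] [ 3.135e+00  1.000e-03 -1.392e+00] F [-1.3 -0.1 -2.6] gap22.0
```

View pics/s42.png

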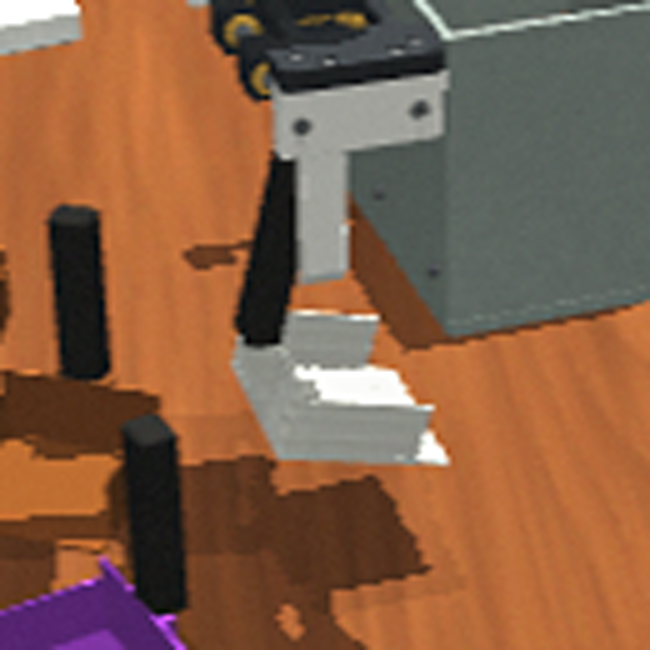

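>>> {"op": "arm_command", "data": {
  "steps": [
    [0,[0,0,1.5],0],
    [0,[0,0,1.0],0],
    [0,[0,0,0.7],0],
    [0,[0,0,0.5],0]
  ],
  "force": 12
}}

```text
clock: 26.92
eef_pos: [478.3, 10.2, 109.7]
eef_rot: [-3.141, -0.0, -1.391]
wrist_force: [-0.2, -1.1, -2.7]
finger_gap: 21.9
```

>>> {"op": "arm_command", "data": {
  "steps": [
    [0,[0,0,0.5],0],
    [0,[0,0,0.5],0],
    [0,[0,0,0.5],0]
  ]
}}

```text
clock: 27.17
eef_pos: [478.1, 10.1, 94.4]
eef_rot: [-3.141, -0.0, -1.391]
wrist_force: [-0.8, 0.1, -1.9]
finger_gap: 21.9
```

```bash
python3 -c "
from look import *
st();shot('side',(240,180,130,130,5),'s43')"
```

```text
t27.17 [478.1  10.1  94.4] [-3.141 -0.    -1.391] F [-0.8  0.1 -1.9] gap21.9
```

View pics/s43.png

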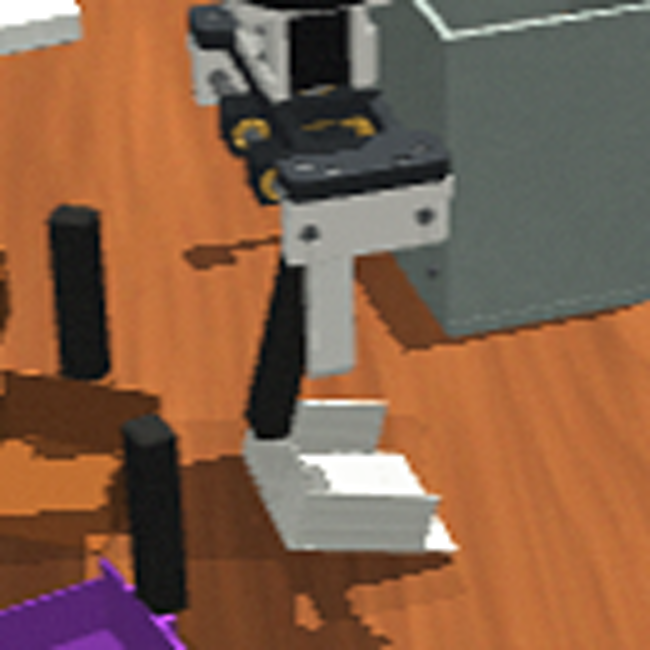

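Lip is still a little above the bench; go on slowly.

>>> {"op": "arm_command", "data": {
  "steps": [
    [0,[0,0,0.6],0],
    [0,[0,0,0.5],0],
    [0,[0,0,0.4],0],
    [0,[0,0,0.4],0]
  ]
}}

```text
clock: 27.55
eef_pos: [478.3, 10.0, 76.2]
eef_rot: [-3.141, -0.0, -1.391]
wrist_force: [-6.9, -1.8, 15.9]
finger_gap: 20.9
```

>>> {"op": "arm_command", "data": {
  "steps": [
    [0,[0,0,0.4],0],
    [0,[0,0,0.4],0]
  ]
}}

```text
clock: 27.72
eef_pos: [478.3, 10.1, 67.6]
eef_rot: [-3.14, -0.0, -1.391]
wrist_force: [0.0, -0.2, -0.0]
finger_gap: 6.1
```

```bash
python3 -c "
from look import *
st();shot('side',(240,180,130,130,5),'s44')"
```

```text
t27.72 [478.3  10.1  67.6] [-3.14  -0.    -1.391] F [ 0.  -0.2 -0. ] gap6.1
```

View pics/s44.png

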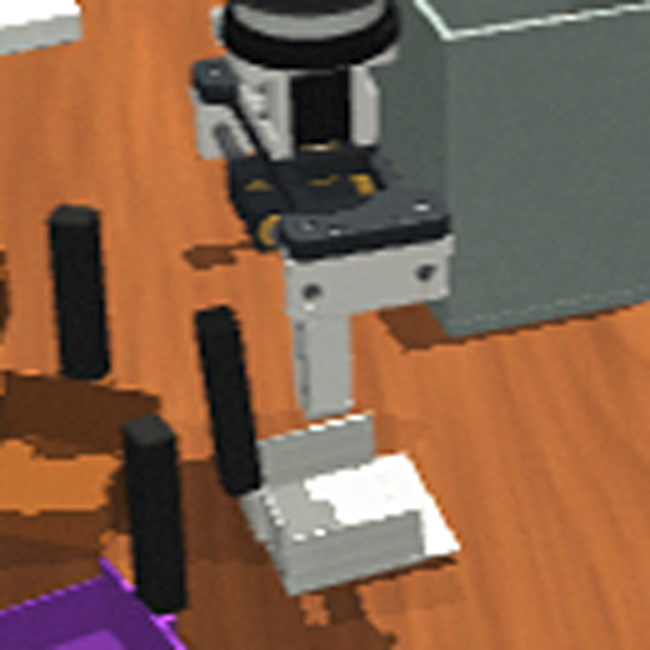

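>>> {"op": "arm_command", "data": {
  "steps": [
    [0.0,[0,-0.3,-0.5],0],
    [0.0,[0,0,0],0]
  ]
}}

```text
clock: 27.93
eef_pos: [481.7, 10.7, 73.3]
eef_rot: [-3.14, -0.0, -1.391]
wrist_force: [-0.0, -0.0, 0.0]
finger_gap: 0.4
```

```bash
python3 -c "
from look import *
st();shot('side',(240,180,130,130,5),'s45')"
```

```text
t27.93 [481.7  10.7  73.3] [-3.14  -0.    -1.391] F [-0. -0.  0.] gap0.4
```

View pics/s45.png

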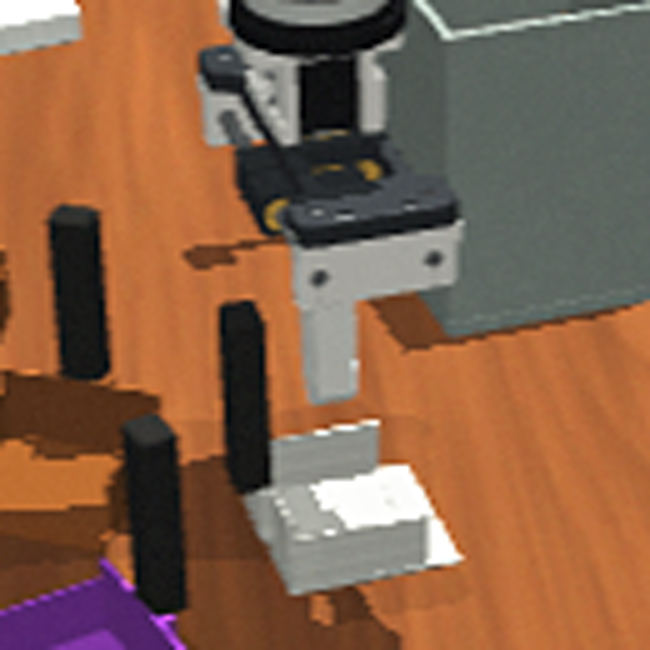

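```bash
python3 -c "
from look import *
T,y=plan(482,15,200);print();plan(476,299.4,290,0.185,p=T,y0=-1.391,vmax=28)"
```

```text
[-0.1, -0.03, -3.17] -0.0
[-0.1, -0.03, -3.17] -0.0
[-0.1, -0.03, -3.17] -0.0
[-0.1, -0.03, -3.17] -0.0

[-2.01, -0.32, -0.64] -0.113
[-1.96, -0.54, -0.64] -0.113
[-1.88, -0.76, -0.64] -0.113
[-1.79, -0.97, -0.64] -0.113
[-1.67, -1.16, -0.64] -0.113
[-1.53, -1.34, -0.64] -0.113
[-1.37, -1.51, -0.64] -0.113
[-1.19, -1.65, -0.64] -0.113
[-0.99, -1.77, -0.64] -0.113
[-0.79, -1.87, -0.64] -0.113
[-0.57, -1.95, -0.64] -0.113
[-0.35, -2.0, -0.64] -0.113
[-0.12, -2.03, -0.64] -0.113
[0.1, -2.03, -0.64] -0.113
```

>>> {"op": "arm_command", "data": {
  "steps": [
    [0.2,[0,0,-2.5],0],
    [0.4,[0,0,-4.0],0],
    [0.5,[0,0,-4.0],-0.08],
    [0.5,[0,0,-4.0],-0.12],
    [0.5,[-0.8,0,-3.5],-0.12]
  ]
}}

```text
clock: 28.4
eef_pos: [478.0, 17.6, 255.4]
eef_rot: [-3.14, -0.001, -1.066]
wrist_force: [0.7, -0.0, -0.6]
finger_gap: 30.2
```

```bash
python3 -c "
from look import *
st();plan(476,299.4,290,0.185,vmax=30)"
```

```text
t28.40 [478.   17.6 255.4] [-3.140e+00 -1.000e-03 -1.066e+00] F [ 0.7 -0.  -0.6] gap30.2
[-2.25, -1.22, -0.31] -0.114
[-2.1, -1.47, -0.31] -0.114
[-1.92, -1.7, -0.31] -0.114
[-1.71, -1.91, -0.31] -0.114
[-1.48, -2.09, -0.31] -0.114
[-1.24, -2.24, -0.31] -0.114
[-0.98, -2.37, -0.31] -0.114
[-0.7, -2.46, -0.31] -0.114
[-0.42, -2.53, -0.31] -0.114
[-0.13, -2.56, -0.31] -0.114
[0.16, -2.56, -0.31] -0.114
```

>>> {"op": "arm_command", "data": {
  "steps": [
    [0.5,[-2.2,-1.2,-1.0],-0.115],
    [0.5,[-2.1,-1.5,-1.0],-0.115],
    [0.5,[-1.9,-1.7,-0.6],-0.115],
    [0.5,[-1.7,-1.9,-0.5],-0.115],
    [0.5,[-1.5,-2.1,-0.3],-0.115]
  ]
}}

```text
clock: 28.82
eef_pos: [477.6, 147.0, 287.4]
eef_rot: [-3.141, -0.001, -0.49]
wrist_force: [0.8, -0.3, 0.7]
finger_gap: 47.3
```

>>> {"op": "arm_command", "data": {
  "steps": [
    [0.5,[-1.2,-2.2,0],-0.115],
    [0.5,[-1.0,-2.4,0],-0.115],
    [0.5,[-0.7,-2.5,0],-0.115],
    [0.5,[-0.4,-2.5,0],-0.115],
    [0.5,[-0.1,-2.5,0],-0.115]
  ]
}}

```text
clock: 29.23
eef_pos: [476.5, 274.5, 286.6]
eef_rot: [-3.141, -0.0, 0.085]
wrist_force: [-0.5, -0.1, 0.3]
finger_gap: 46.8
```

```bash
python3 -c "
from look import *
st();dispframe();plan(476,299.4,275,0.185,vmax=30)
q,d=manip.camera('side');cv2.imwrite('pics/s46f.png',q[:,:,::-1]);crop(q[:,:,::-1],240,90,150,150,4,'pics/s46.png')"
```

```text
t29.23 [476.5 274.5 286.6] [-3.141 -0.     0.085] F [-0.5 -0.1  0.3] gap46.8
disp xy -18.7 118.9 286.6
[0.16, -2.49, 1.16] -0.1
```

View pics/s46.png

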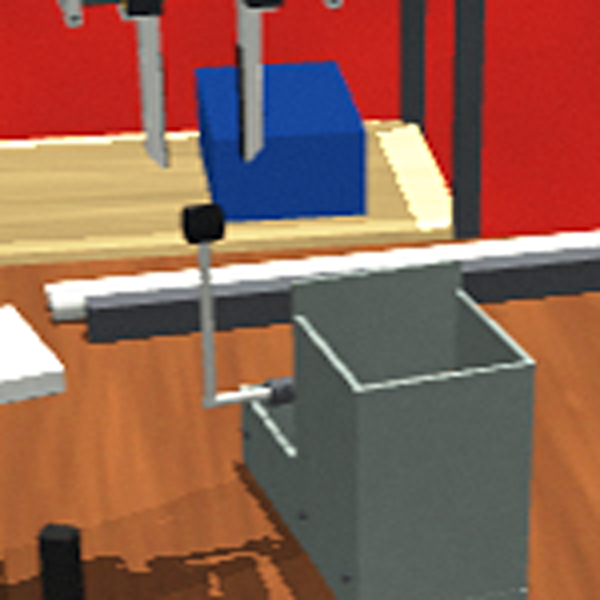

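>>> {"op": "arm_command", "data": {
  "steps": [
    [0.5,[0.1,-1.5,0],-0.1],
    [0.5,[0.1,-1.0,0.5],0],
    [0.5,[0,0,0.5],0],
    [0.5,[0,0,0],0]
  ]
}}

```text
clock: 29.62
eef_pos: [475.4, 297.9, 274.9]
eef_rot: [3.141, 0.002, 0.177]
wrist_force: [-0.1, 0.6, -0.5]
finger_gap: 47.2
```

```bash
python3 -c "
from look import *
st();dispframe();plan(476,299.4,218,0.185,vmax=30)
shot('side',(240,60,130,150,4),'s47')
q,d=manip.camera('top');cv2.imwrite('pics/t47f.png',q[:,:,::-1]);crop(q[:,:,::-1],105,150,130,110,6,'pics/t47.png')"
```

```text
t29.62 [475.4 297.9 274.9] [3.141e+00 2.000e-03 1.770e-01] F [-0.1  0.6 -0.5] gap47.2
disp xy 4.6 115.7 274.9
[0.04, -0.07, 2.85] -0.004
[0.04, -0.07, 2.85] -0.004
```

View pics/s47.png

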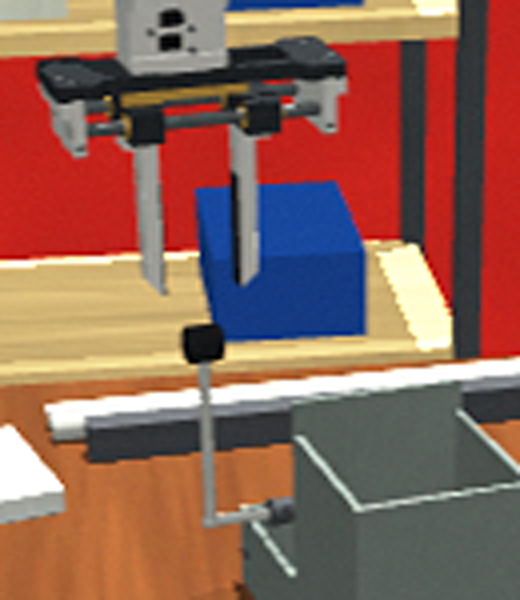

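View pics/t47.png

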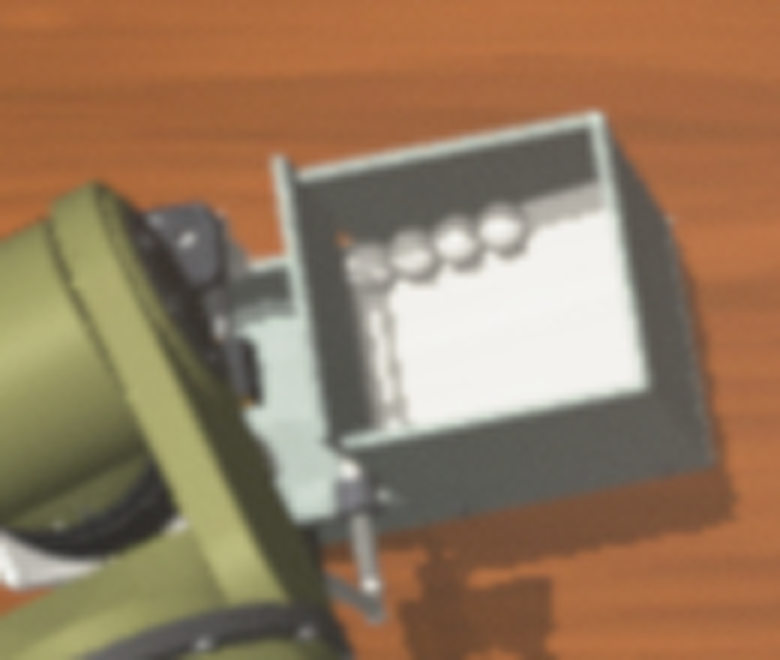

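>>> {"op": "arm_command", "data": {
  "steps": [
    [0.5,[0,-0.1,1.5],0],
    [0.5,[0,0,2.0],0],
    [0.5,[0,0,1.5],0],
    [0.5,[0,0,0.6],0],
    [0.3,[0,0,0],0]
  ]
}}

```text
clock: 30.13
eef_pos: [475.4, 298.4, 219.5]
eef_rot: [3.141, 0.002, 0.177]
wrist_force: [-0.1, 0.4, 0.5]
finger_gap: 43.4
```

>>> {"op": "arm_command", "data": {
  "steps": [
    [0.1,[0,0,0],0],
    [0.0,[0,0,0],0],
    [0.0,[0,0,0],0],
    [0.0,[0,0,0],0]
  ],
  "force": 25
}}

```text
clock: 30.47
eef_pos: [475.5, 299.2, 221.5]
eef_rot: [-3.141, -0.001, 0.179]
wrist_force: [-5.0, -1.6, 5.7]
finger_gap: 23.8
```

```bash
python3 -c "
from look import *
st();dispframe()
shot('side',(240,60,130,150,4),'s48')"
```

```text
t30.47 [475.5 299.2 221.5] [-3.141e+00 -1.000e-03  1.790e-01] F [-5.  -1.6  5.7] gap23.8
disp xy 5.9 115.4 221.5
```

View pics/s48.png

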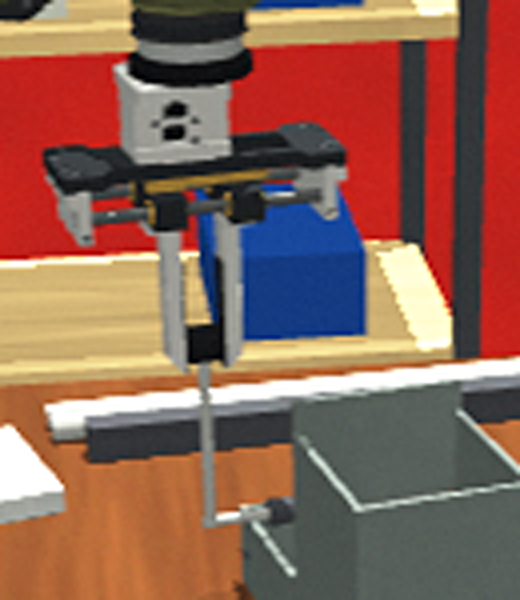

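>>> {"op": "arm_command", "data": {
  "steps": [
    [0,[0,0.5,0.0],0],
    [0,[0,0.59,0.05],0],
    [0,[0,1.08,0.14],0],
    [0,[0,1.06,0.24],0],
    [0,[0,1.04,0.33],0]
  ],
  "force": 35
}}

```text
clock: 30.93
eef_pos: [484.1, 256.9, 213.9]
eef_rot: [-3.141, -0.004, 0.179]
wrist_force: [5.4, 4.3, 4.9]
finger_gap: 24.2
```

>>> {"op": "arm_command", "data": {
  "steps": [
    [0,[0,1.01,0.42],0],
    [0,[0,0.97,0.5],0],
    [0,[0,0.92,0.59],0],
    [0,[0,0.87,0.66],0],
    [0,[0,0.8,0.74],0]
  ]
}}

```text
clock: 31.35
eef_pos: [493.5, 211.3, 185.3]
eef_rot: [3.142, -0.006, 0.178]
wrist_force: [10.1, -0.1, 9.8]
finger_gap: 23.6
```

>>> {"op": "arm_command", "data": {
  "steps": [
    [0,[0,0,0],0],
    [0,[0,0,0],0],
    [0,[0,0,0],0]
  ]
}}

```text
clock: 31.6
eef_pos: [493.5, 211.2, 185.2]
eef_rot: [3.141, -0.006, 0.178]
wrist_force: [9.9, -3.2, 7.6]
finger_gap: 23.7
```

```bash
python3 -c "
from look import *
st();dispframe()
shot('side',(240,60,130,150,4),'s49')
q,d=manip.camera('top');cv2.imwrite('pics/t49f.png',q[:,:,::-1]);crop(q[:,:,::-1],105,150,130,110,6,'pics/t49.png')"
```

```text
t31.60 [493.5 211.2 185.2] [ 3.141 -0.006  0.178] F [ 9.9 -3.2  7.6] gap23.7
disp xy -84.0 113.9 185.2
```

View pics/s49.png

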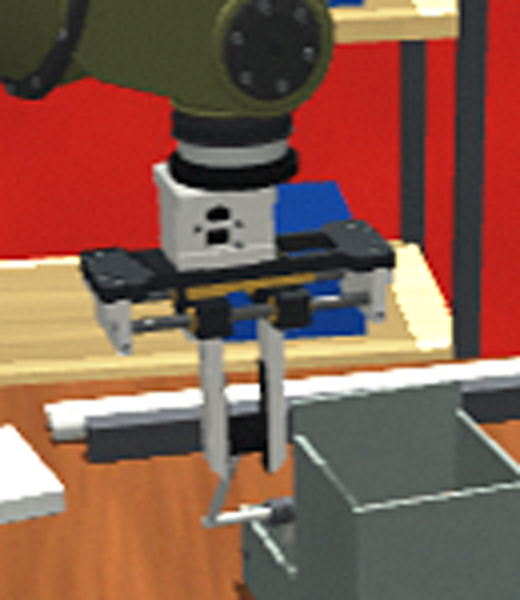

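View pics/t49.png

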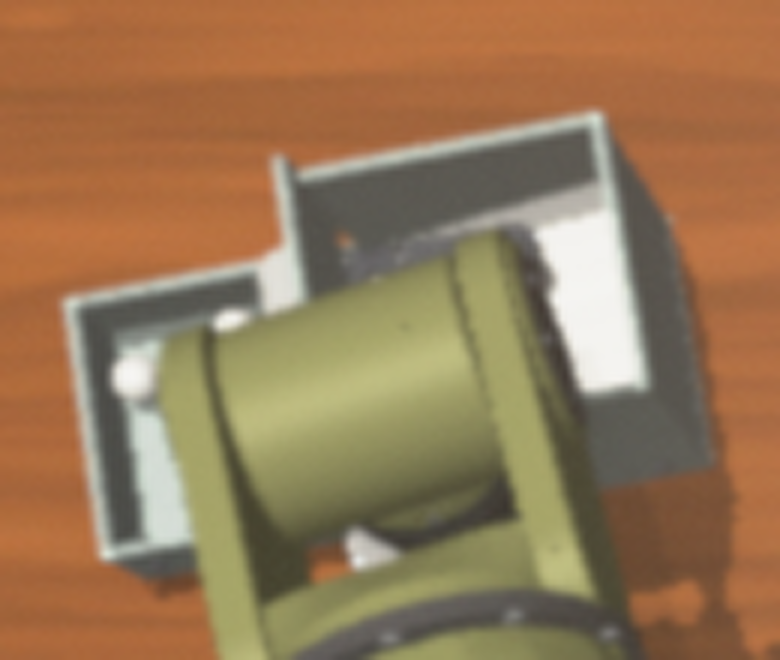

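>>> {"op": "arm_command", "data": {
  "steps": [
    [0,[0.1,0,0],0],
    [0,[0,0,0],0],
    [0,[0,0,0],0],
    [0,[0,0,0],0],
    [0,[0,0,0],0]
  ]
}}

```text
clock: 32.12
eef_pos: [493.6, 211.0, 185.1]
eef_rot: [3.14, -0.004, 0.178]
wrist_force: [2.3, -7.3, 12.0]
finger_gap: 23.6
```

>>> {"op": "arm_command", "data": {
  "steps": [
    [0,[0,0,0],0],
    [0,[0,0,0],0],
    [0,[0,0,0],0],
    [0,[0,0,0],0],
    [0,[0,0,0],0]
  ]
}}

```text
clock: 32.53
eef_pos: [493.6, 211.0, 185.2]
eef_rot: [3.14, -0.004, 0.178]
wrist_force: [1.8, -7.3, 11.0]
finger_gap: 23.8
```

```bash
python3 -c "
from look import *
from ov import *
st();dispframe()
for n in('side','top'):
    q,d=manip.camera(n);q=np.ascontiguousarray(q[:,:,::-1]);cv2.imwrite('pics/%s50f.png'%n,q)
    if n=='side':
        S=[]
        for th,col in((40,(0,255,0)),(45,(0,0,255)),(50,(255,255,0))):
            r=np.radians(th);k=tf((590,314.7),np.radians(100.6),[(6,115,112),(6-125*np.sin(r),115,112+125*np.cos(r))]);S.append((k[0],k[1],col))
        draw(n,q,S,270,130,90,75,8,'pics/s50.png')
    else: crop(q,105,150,130,110,6,'pics/t50.png')
st()"
```

```text
t32.53 [493.6 211.  185.2] [ 3.14  -0.004  0.178] F [ 1.8 -7.3 11. ] gap23.8
disp xy -84.2 113.8 185.2
t32.63 [493.6 211.1 185.1] [ 3.14e+00 -3.00e-03  1.78e-01] F [ 2.2 -7.2 11.8] gap24.2
```

View pics/s50.png

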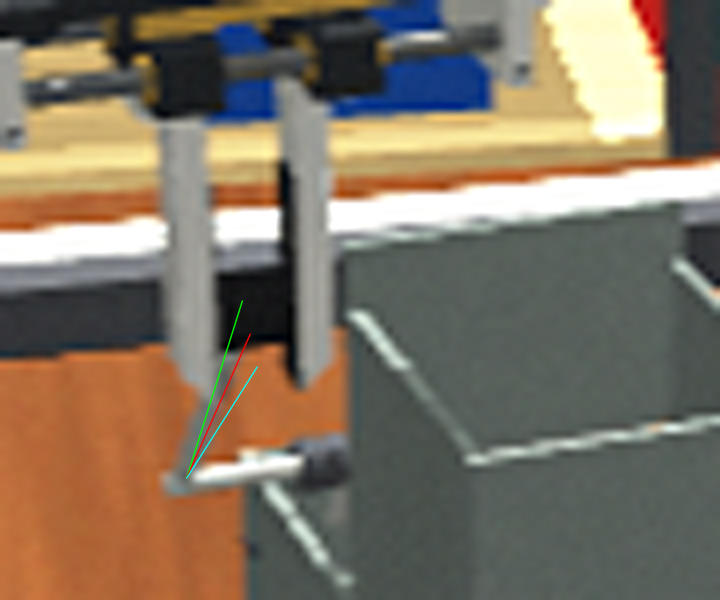

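View pics/t50.png

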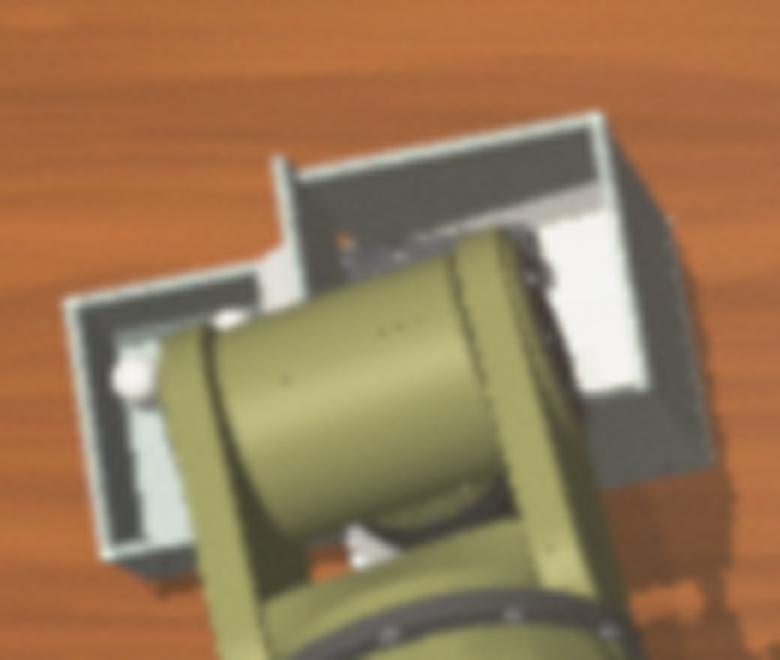

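View pics/side50f.png

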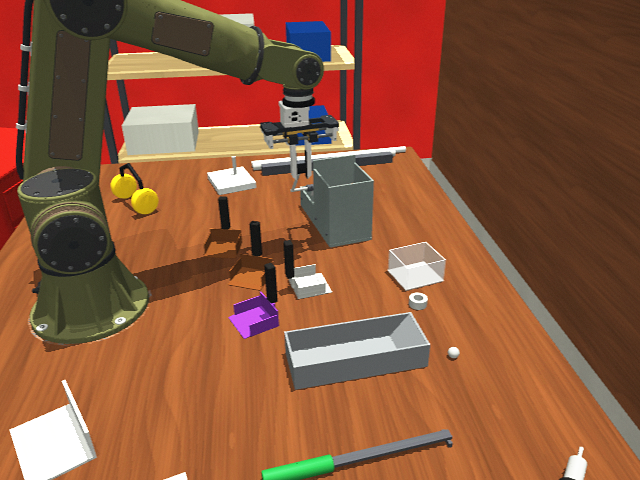

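```bash
python3 -c "
from look import *
from ov import *
for th in (0,38,40,42,44,45,46,48,50):
    r=np.radians(th);k=tf((590,314.7),np.radians(100.6),[(6-125*np.sin(r),115,112+125*np.cos(r)),(6,115,112)]);print(th,np.round(w2px('side',k[0]),1),np.round(w2px('side',k[1]),1))
a=cv2.imread('pics/side0.png');b=cv2.imread('pics/side50f.png')
x=cv2.resize(a[130:205,270:320],None,fx=8,fy=8,interpolation=cv2.INTER_CUBIC);y=cv2.resize(b[130:205,270:320],None,fx=8,fy=8,interpolation=cv2.INTER_CUBIC)
cv2.imwrite('pics/cmp.png',np.hstack([x,y]))
"
```

```text
0 [290.9 144.7] [292.8 189.3]
38 [299.4 165.6] [292.8 189.3]
40 [299.8 167.1] [292.8 189.3]
42 [300.2 168.7] [292.8 189.3]
44 [300.6 170.3] [292.8 189.3]
45 [300.8 171.1] [292.8 189.3]
46 [301. 172.] [292.8 189.3]
48 [301.4 173.6] [292.8 189.3]
50 [301.7 175.3] [292.8 189.3]
```

View pics/cmp.png

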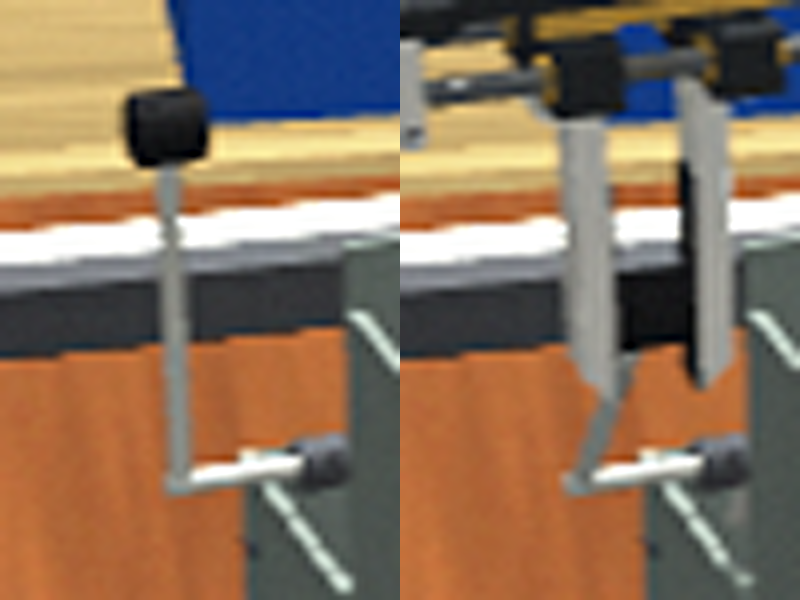

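>>> {"op": "arm_command", "data": {
  "steps": [
    [0,[0,0.3,0.1],0],
    [0,[0,0.3,0.1],0],
    [0,[0,0.1,0.1],0],
    [0,[0,0,0],0]
  ]
}}

```text
clock: 32.97
eef_pos: [494.7, 205.7, 181.0]
eef_rot: [-3.14, -0.004, 0.179]
wrist_force: [7.9, 8.0, -1.1]
finger_gap: 23.8
```

```bash
python3 -c "
from look import *
st();dispframe()
q,d=manip.camera('side');b=np.ascontiguousarray(q[:,:,::-1]);cv2.imwrite('pics/side51f.png',b)
y=cv2.resize(b[130:205,270:320],None,fx=8,fy=8,interpolation=cv2.INTER_CUBIC);cv2.imwrite('pics/cmp2.png',y)
"
```

```text
t32.97 [494.7 205.7 181. ] [-3.14  -0.004  0.179] F [ 7.9  8.  -1.1] gap23.8
disp xy -89.6 113.7 181.0
```

View pics/cmp2.png

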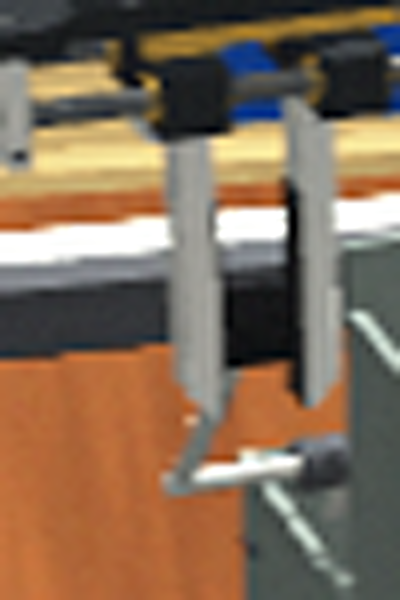

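>>> {"op": "arm_command", "data": {
  "steps": [
    [0,[0,0.15,0.2],0],
    [0,[0,0.15,0.2],0],
    [0,[0,0,0],0],
    [0,[0,0,0],0]
  ]
}}

```text
clock: 33.35
eef_pos: [495.4, 202.3, 177.5]
eef_rot: [-3.141, -0.004, 0.178]
wrist_force: [6.7, 2.1, 3.7]
finger_gap: 23.4
```

```bash
python3 -c "
from look import *
st();dispframe()
q,d=manip.camera('side');b=np.ascontiguousarray(q[:,:,::-1]);cv2.imwrite('pics/side52f.png',b)
y=cv2.resize(b[155:200,285:320],None,fx=13,fy=13,interpolation=cv2.INTER_CUBIC);cv2.imwrite('pics/cmp3.png',y)
P=cloud('side',d);np.set_printoptions(precision=0,suppress=True)
a=np.radians(100.6)
for v in range(160,182,2):
    print(v,[tuple(int(round(t)) for t in (lambda w:(np.cos(a)*(w[0]-590)+np.sin(a)*(w[1]-314.7),-np.sin(a)*(w[0]-590)+np.cos(a)*(w[1]-314.7),w[2]))(P[v,u])) for u in (299,301,303)])
"
```

```text
t33.35 [495.4 202.3 177.5] [-3.141 -0.004  0.178] F [6.7 2.1 3.7] gap23.4
disp xy -93.1 113.7 177.5
160 [(397, -9, 26), (387, -13, 29), (384, -19, 30)]
162 [(384, -5, 25), (374, -10, 28), (364, -14, 31)]
164 [(367, -1, 25), (361, -6, 27), (370, -15, 22)]
166 [(370, -1, 17), (369, -8, 16), (365, -14, 17)]
168 [(-84, 120, 210), (-87, 116, 211), (-85, 110, 209)]
170 [(-97, 123, 211), (-93, 117, 208), (-90, 111, 206)]
172 [(-91, 122, 203), (-93, 118, 203), (-92, 112, 202)]
174 [(-90, 122, 197), (-93, 118, 198), (-95, 113, 198)]
176 [(-89, 122, 191), (-92, 117, 192), (-93, 113, 191)]
178 [(-62, 115, 173), (319, 7, -4), (315, 2, -3)]
180 [(305, 18, -4), (302, 12, -3), (293, 8, 0)]
```

View pics/cmp3.png

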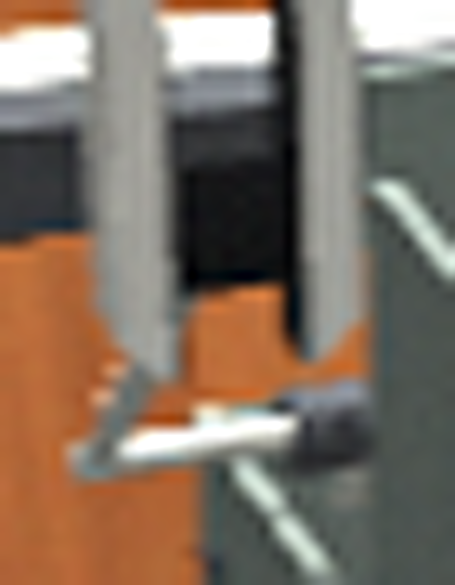

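>>> {"op": "arm_command", "data": {
  "steps": [
    [0,[0,0,0],0],
    [0,[0,0,0],0],
    [0,[0,0,0],0],
    [0,[0,0,0],0],
    [0,[0,0,0],0]
  ]
}}

```text
clock: 33.82
eef_pos: [495.4, 202.3, 177.6]
eef_rot: [-3.141, -0.004, 0.178]
wrist_force: [6.2, 2.5, 4.6]
finger_gap: 23.3
```

```bash
python3 -c "
from look import *
st();dispframe()
q,d=manip.camera('top');b=np.ascontiguousarray(q[:,:,::-1]);np.save('top53.npy',d)
crop(b,115,165,110,95,7,'pics/t53.png')
"
```

```text
t33.82 [495.4 202.3 177.6] [-3.141 -0.004  0.178] F [6.2 2.5 4.6] gap23.3
disp xy -93.1 113.6 177.6
```

View pics/t53.png

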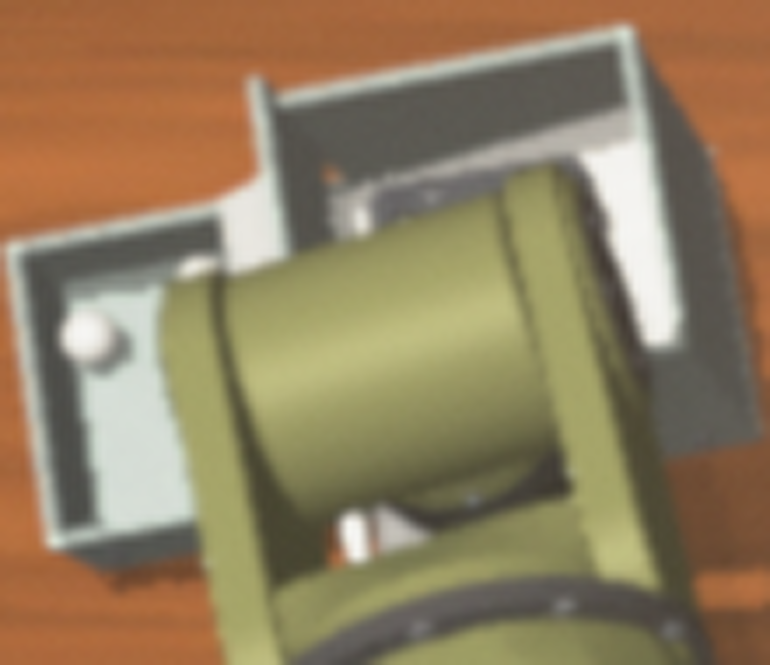

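```bash
python3 -c "
from look import *
np.set_printoptions(precision=0,suppress=True)
d=np.load('top53.npy');P=cloud('top',d);a=np.radians(100.6)
def D(w):return np.array([np.cos(a)*(w[0]-590)+np.sin(a)*(w[1]-314.7),-np.sin(a)*(w[0]-590)+np.cos(a)*(w[1]-314.7),w[2]])
for u,v in[(163,195),(165,195),(167,195),(168,193),(165,192),(166,198),(170,191),(127,213),(143,203),(145,203),(206,195),(205,212),(200,185)]:
    print((u,v),D(P[v,u]))
"
```

```text
(163, 195) [ 10. -48.  56.]
(165, 195) [  5. -48.  54.]
(167, 195) [ -0. -47.  53.]
(168, 193) [-61.  28. 320.]
(165, 192) [  3. -55.  58.]
(166, 198) [-87.  81. 466.]
(170, 191) [-10. -55.  58.]
(127, 213) [117. -24.  31.]
(143, 203) [ 72. -44.  28.]
(145, 203) [-46.  83. 465.]
(206, 195) [-107.  -18.   90.]
(205, 212) [-153.  118.  451.]
(200, 185) [-96. -47.  91.]
```

```bash
python3 -c "
from look import *
st();print(manip.sign_off())"
```

```text
t33.87 [495.4 202.3 177.6] [-3.141 -0.004  0.178] F [5.9 2.8 4.6] gap23.5
the job is handed in; nothing more can be done
None
```

The job is handed in at 33.9 s. Four balls went into the hopper with the flap shut. The scoop stands upright on the bench about 45 mm from where it started, and the gripper is holding the lever open.

**Where it departed from plan:**
- **First scoop failed:** decelerating as the loaded pan rose past the bin's far rim rolled four balls out over that rim. They came to rest on the bench.
- **Scoop dropped:** while I chased those balls, the scoop slipped out of the grip and landed nose-up in the bin with the fifth ball still in it.
- **Recovery:** I put three of the spilled balls back into the scoop by gripper. I then lifted the scoop, with all four balls in it, out of the bin.
- **One ball left on the bench:** the fifth ball lies at about (738, -266), right at the edge of reach, so I left it there.
- **Setting the scoop down:** the handle squeezed out of the pads at the end, but the scoop settled upright.

**Last checks:**
- **Lever angle:** depth readings of the knob put it at about 46 degrees. The gripper's own travel suggested about 50 degrees because the knob slid in the pads, so I trusted the depth reading.
- **Balls run out:** two balls are visible in the tray and the outlet corner is empty. The arm hides the rest of the tray and part of the hopper floor, so I could not see the other two and am inferring that they ran out.
- **Bystanders:** the tub, collar and file look unmoved in the last full side view. The brown and purple scoops were not touched.
- **Forces:** the highest wrist force I read was about 67 N, when the fingertips touched the bench. My readings were only at the end of each move.

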